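Strip a test cell stack and lay out its parts

ROBOT

A 6-joint arm with a two-finger parallel gripper is mounted at the origin on a cart in front of the work surface, level with it; the furniture and walls round the work are solid. World frame = base frame: x ahead of the robot, y to its left, z up, the work surface at z = 0. Lengths are in m, angles in rad, forces in N, time in s.
With the tool pointing down it reaches from about 0.275 to 1 m from the base axis. Payload 8.4 kg.
Tool frame: the origin (TCP) lies between the finger pads; the fingertips stand 17 mm ahead of it and the grasp point (between the pads) lies 2 mm behind it; x points along the fingers, z is the direction in which the jaws open and shut, and the axes are right-handed (so a half turn about x gives the same grasp; the last joint's range is limited). The gripper opens to 85 mm and grips with 20 to 120 N. Pads are 22 mm wide; open, the fingers measure 114 mm over their backs; the gripper's body (76 mm by 85 mm) begins 54 mm behind the grasp point. The pads swing forward as they close: fully open they stand 13 mm farther back than shut.
Start: joints at [1.224, 0.353, 1.633, -0, 1.155, -0.002], TCP at [0.211, 0.588, 0.248] pointing down, gripper open.
Joint ranges: [-2.63, 2.63], [-0.92, 2.1], [0.06, 2.66], [-1.3, 4.44], [0, 2.69], [-3.02, 3.02]. Speed limits (rad/s): [2.22, 2.22, 2.79, 3.14, 3.14, 3.14].

INTERFACE

Orientations are given as a rotation vector (axis times angle).
In Python, from station import ctrl gives the robot as it stands.
- The arm moves only by the tool apply_moves, never from a script. Its arguments are lists of equal length, an entry for each row: "linear": the shift along the world's x, y, z in units of 25 mm (1.0 is 25 mm), a list of three; "rot": the turn, a rotation vector about the world's x, y, z in units of 6 degrees (1.0 is 6 degrees), a list of three; "jaw": the opening, from 0 (shut) to 1 (fully open). In form: {"linear": [[x, y, z], ...], "rot": [[ax, ay, az], ...], "jaw": [jaw, ...]}. A call has 1 to 8 rows; each row is the pose to reach, as a shift and turn from the pose commanded when the call began; what a row does not reach only later rows make up. A row lasts 1/12 s, in which the tool goes at most 41.7 mm and 7.16 degrees, less where a joint would pass 70% of its speed; a pose out of reach is approached as far as the arm can. A call with a gripper value outside its range is refused whole. The fingers move at their own pace and stop on an object; "squeeze" is the grip in N (left out, the last holds). Time passes only in rows, so rows that repeat a pose let the fingers close. It gives the time, the measured TCP pose, the force and the opening at its end, in the units of the state.
- ctrl.sense(): the state, without advancing time (a new reading comes with each control period).
- ctrl.read_camera(name): name is "scene" or "top" or "wrist"; returns a dict with "img" (400x640x3 uint8, red, green, blue), "depth" (400x640 float32, m along the optical axis (not along the pixel's ray), 0 where there is no reading), "K" (3x3 intrinsics, pixels), "xyz" and "attitude" of the camera in the world. Camera axes: x right, y down, z forward; pixel columns grow to the right and rows downward; lengths in m; the calibration is good to about 2 mm. A picture is of the moment at which its call begins.
- ctrl.hand_in(): hands the job in, once; it reports no verdict.
Trained networks look in the newest picture that a camera, given by its name, has taken for a name from the list of things; names that differ only in an ending like _2 or _b are one class to them, and where a whole thing is asked for, a point or a joint stands for the part that bears it (a point fixed in the world has none). Each returns a list of dicts, best first, with "score" (0 to 1); they miss things now and then, are a little off and sometimes report something else, mostly with a low value. They report only what shows in the picture. A call takes as long as a camera call.
- ctrl.silhouettes(camera, label): "region" (400x640 bool, what is visible of it) and "centre" ([row, column] in pixels, amid what is visible of it).
The state is a dict: "time": time; "qpos": joint angles; "qd": joint speeds; "joint_efforts": joint torques, N m; "tcp_pos": TCP position; "tcp_rot": TCP orientation; "wrist_force": force on the tool from outside, world axes, zero at the start; "torque": the same for the moment, N m; "width": finger opening in m.
Only numpy, scipy, OpenCV 4.12 (cv2) and the standard library are available. Lean on these libraries where they do the work, as an engineer would, in place of code of your own. Each camera call takes 0.05 s, during which the arm holds its last target.

TASK

Take the small test cell stack apart from the top down, one piece at a time, leaving the pieces below where they are until their turn: first stand the weight in the recess of the wooden block, then lay the white frame in the blue nest, then the black graphite plate in the yellow nest, and last the aluminium end plate in the green nest. Each plate must lie flat on the ribs between the four corner posts, its long side along the nest's long side. Leave the glass beaker and the conical flask standing where they are.

Things in the scene. Friction and masses are not known exactly. Their poses are not given: they have to be found in the camera images.
- weight: silver 100 g laboratory weight, upright: body 26 mm across, straight up to about 16 mm height, then a sloping shoulder, neck and knob (16 mm across) to 34 mm total. Top of the stack: it stands on the graphite plate, inside the frame's window, reaching 26 mm above the frame. Origin: centre of its underside; z up.
- frame: white PTFE cell frame, 80 x 62 x 8 mm (x, y, z), 40 g, with a window of 52 x 34 mm through its middle. It lies flat on the graphite plate, about in line with it. Origin: centre of the underside, so its top is at +8 mm; x along its long side, z up.
- graphite: black graphite plate, 78 x 60 x 9 mm, 90 g, seen through the frame's window at the start; lies flat on the aluminium end plate, about in line with it. Origin: centre of the underside, top at +9 mm; x along its long side, z up.
- end_plate: bare aluminium end plate, 104 x 66 x 12 mm, about 0.22 kg, with four dark bolt holes in the corners and a copper strip at one end; the bottom of the stack, flat on the worktop. Origin: centre of the underside; x along its long side, z up.
- weight_block: fixed pale wooden weight block, 66 x 66 x 18 mm, with one round recess in its middle, 40 mm across and 6 mm deep (recess floor 12 mm above the worktop). Origin: centre of the underside, on the worktop.
- nest_blue: fixed blue plastic nest: base 120 x 98 x 6 mm, three cross ribs with tops (where the piece lies) 10 mm above the worktop, an L-shaped post at each corner to 16 mm; room between the posts 96 mm (x) by 78 mm (y), middle of each side open for fingers. Origin: centre of the underside, on the worktop; x along its long side. Place of the white frame.
- nest_yellow: fixed yellow plastic nest: base 120 x 98 x 6 mm, three cross ribs with tops (where the piece lies) 10 mm above the worktop, an L-shaped post at each corner to 16 mm; room between the posts 96 mm (x) by 78 mm (y), middle of each side open for fingers. Origin: centre of the underside, on the worktop; x along its long side. Place of the graphite plate.
- nest_green: fixed green plastic nest: base 144 x 102 x 6 mm, three cross ribs with tops (where the piece lies) 10 mm above the worktop, an L-shaped post at each corner to 16 mm; room between the posts 120 mm (x) by 82 mm (y), middle of each side open for fingers. Origin: centre of the underside, on the worktop; x along its long side. The longest nest, place of the end plate.
- beaker: empty glass beaker, 56 mm across, 68 mm high, a bystander at the right that must be left alone. Origin: centre of the underside.
- flask: glass conical flask, 63 mm across the foot, 98 mm high, a bystander at the left that must be left alone. Origin: centre of the underside.

How it is judged:
By the outcome, as a careful person would: the job done as asked, in the order asked, and still so for the second after the job is handed in, with the robot touching nothing.
It also fails if it takes over 128 s, if anything falls off the work surface, if the arm or the gripper's body presses on something with over 40 N, if the wrist force passes 120 N, or if a joint passes its speed limit or range.

## Working session

There is one attempt and no reset: what is moved stays moved. The work goes in short steps, Python scripts to look and compute and a tool call to move; the robot and the scene stay as the last step left them, time stands still between calls to the robot, and variables do not carry over. Pictures are saved under pics/ and viewed, and the job is handed in when it is done.

Besides the shell and the picture viewer there is one more tool, called after "Emit:" as name(argument=value, ...), one argument or row to a line, values as JSON. apply_moves: Moves the arm, as the interface text tells. Its arguments: {"type":"object","properties":{"linear":{"type":"array"},"rot":{"type":"array"},"jaw":{"type":"array"},"squeeze":{"type":"number"}},"required":["linear","rot","jaw"]}

```bash
ls; mkdir -p pics
python3 - <<'E'
from station import ctrl
import cv2, numpy as np
s=ctrl.sense()
print({k:np.round(v,4).tolist() for k,v in s.items()})
for n in ["scene","top","wrist"]:
    c=ctrl.read_camera(n)
    cv2.imwrite(f"pics/{n}0.png",c["img"][:,:,::-1])
    print(n,c["K"].round(1).tolist(),np.round(c["xyz"],4),np.round(c["attitude"],4).tolist())
E
```

```text
pics
{'time': 0.0, 'qpos': [1.2236, 0.3537, 1.6342, -0.0, 1.1552, -0.0024], 'qd': [-0.0011, 0.0005, 0.0004, -0.0016, 0.0004, 0.0009], 'joint_efforts': [-0.0009, -60.5255, -34.2069, -0.0, 0.0093, -0.0], 'tcp_pos': [0.2111, 0.5878, 0.2475], 'tcp_rot': [-0.9524, 1.354, 0.951], 'wrist_force': [0.037, -0.392, 0.2321], 'torque': [-0.0388, -0.0089, 0.0123], 'width': 0.085}
scene [[364.1, 0.0, 320.2], [0.0, 364.1, 200.9], [0.0, 0.0, 1.0]] [0.694  0.8983 0.8849] [-0.2325, -2.7909, 1.2324]
top [[457.6, 0.0, 323.8], [0.0, 457.6, 196.4], [0.0, 0.0, 1.0]] [ 0.3684 -0.0399  1.2986] [-2.1161, 2.1698, -0.1251]
wrist [[327.1, 0.0, 314.5], [0.0, 327.1, 191.9], [0.0, 0.0, 1.0]] [0.1404 0.6139 0.374 ] [2.3598, 1.6607, 0.2494]
```

View pics/top0.png

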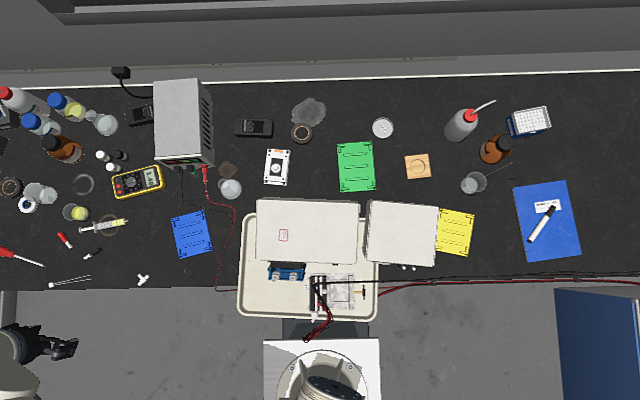

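View pics/scene0.png

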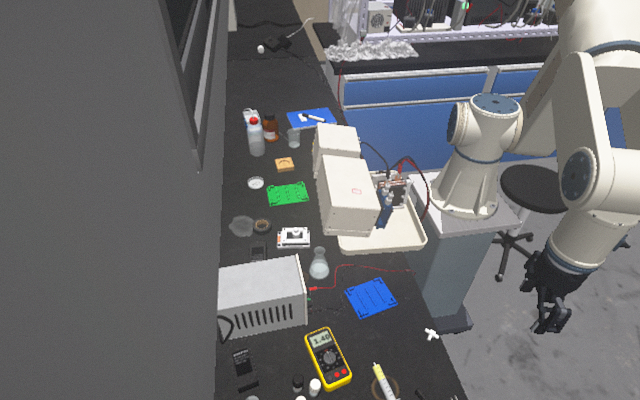

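View pics/wrist0.png

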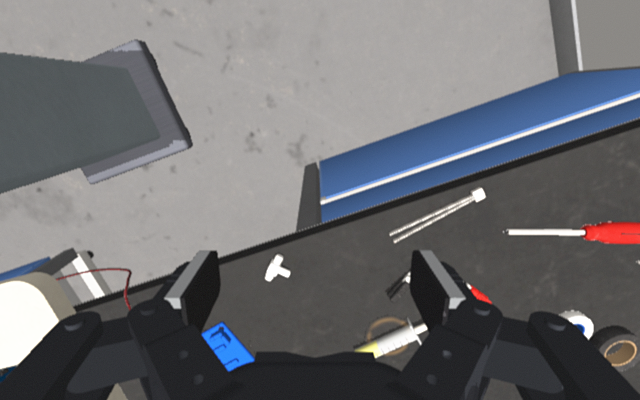

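```bash
cat > h.py <<'E'
from station import ctrl
import cv2, numpy as np
from scipy.spatial.transform import Rotation as R
np.set_printoptions(suppress=True,precision=4)
def cam(n,save=None):
    c=ctrl.read_camera(n)
    if save: cv2.imwrite(f"pics/{save}.png",c["img"][:,:,::-1])
    return c
def cloud(c):
    d=c["depth"];K=c["K"];v,u=np.mgrid[:400,:640]
    P=np.stack([(u-K[0,2])/K[0,0]*d,(v-K[1,2])/K[1,1]*d,d],-1)
    W=P@R.from_rotvec(c["attitude"]).as_matrix().T+c["xyz"]
    W[d==0]=np.nan
    return W
def proj(c,p):
    q=(np.atleast_2d(p)-c["xyz"])@R.from_rotvec(c["attitude"]).as_matrix()
    return np.stack([q[:,0]/q[:,2]*c["K"][0,0]+c["K"][0,2],q[:,1]/q[:,2]*c["K"][1,1]+c["K"][1,2]],-1)
def rect(W,m,zlo=None,zhi=None):
    p=W[m];p=p[~np.isnan(p[:,0])]
    if zlo is not None:p=p[(p[:,2]>zlo)&(p[:,2]<zhi)]
    r=cv2.minAreaRect((p[:,:2]*1000).astype(np.float32))
    (cx,cy),(w,h),a=r
    if w<h: w,h=h,w;a+=90
    a=(a+90)%180-90
    return np.array([cx,cy]),(round(w,1),round(h,1)),round(a,2),len(p),np.percentile(p[:,2],[5,50,95])
E
python3 - <<'E'
from h import *
for n in ["top","scene"]:
    c=cam(n);W=cloud(c)
    print(n,"table z",np.nanmedian(W[250,190:200,2]) if n=="top" else np.nanmedian(W[215:225,240:250,2]))
    for l in ["weight","frame","graphite","end_plate","weight_block","nest_blue","nest_yellow","nest_green","beaker","flask"]:
        for s in ctrl.silhouettes(n,l)[:2]:
            if s["region"].sum()>5:
                try: print(l,round(s["score"],2),np.round(s["centre"]),*rect(W,s["region"]))
                except Exception as e: print(l,e)
    np.save(f"W_{n}.npy",W)
W=np.load("W_top.npy")
cv2.imwrite("pics/h.png",np.clip(np.nan_to_num(W[:,:,2])*1000,0,255).astype(np.uint8))
for (u,v) in [(305,230),(402,232),(183,125),(310,265),(230,187),(474,182)]: print(u,v,W[v,u])
# box extents
E
```

```text
top table z 0.006222851317733036
weight 0.46 [166. 276.] [623.691  115.3292] (24.6, 24.3) 5.51 77 [0.0281 0.0415 0.0565]
frame 0.65 [166. 270.] [631.8837 116.831 ] (83.1, 67.4) -1.33 406 [0.0216 0.028  0.0321]
graphite 0.6 [163. 276.] [629.5616 115.3487] (53.6, 33.1) -4.77 114 [0.0163 0.0202 0.0245]
end_plate 0.76 [151. 278.] [634.1911 114.1713] (106.3, 61.2) -7.04 172 [0.0062 0.0114 0.0264]
weight_block 0.84 [164. 417.] [ 623.6856 -288.1341] (74.6, 71.4) -84.42 611 [0.0005 0.015  0.0206]
nest_blue 0.97 [233. 189.] [446.8079 360.8711] (119.3, 98.7) 14.36 1397 [0.0013 0.0059 0.0143]
nest_blue 0.3 [187. 228.] [569.5977 250.8079] (65.4, 56.7) -74.51 409 [0.0072 0.037  0.0956]
nest_yellow 0.58 [231. 453.] [ 435.772  -379.3174] (123.3, 97.5) -12.19 1438 [0.0008 0.0056 0.0132]
nest_yellow 0.39 [182. 473.] [ 572.562  -442.4269] (83.0, 58.3) -66.22 453 [-0.0009  0.0273  0.067 ]
nest_green 0.64 [167. 359.] [ 630.0588 -112.1141] (146.7, 103.4) 3.15 1732 [0.0006 0.0055 0.0131]
beaker 0.63 [167. 278.] [626.3874 115.6195] (29.4, 24.3) 6.48 75 [0.027  0.0419 0.0565]
beaker 0.57 [186. 474.] [ 565.0
[... 700 characters left out ...]
5, 63.3) -86.79 196 [0.0084 0.017  0.0215]
nest_blue 0.59 [297. 370.] [446.0461 359.7758] (124.6, 101.4) 16.28 1317 [0.0045 0.0077 0.0158]
nest_green 0.7 [191. 288.] [ 626.5093 -118.5849] (150.1, 121.7) 1.65 795 [0.0024 0.0076 0.0144]
beaker 0.59 [139. 294.] [ 561.5945 -484.2627] (161.5, 59.0) 83.45 226 [0.0067 0.0465 0.0686]
flask 0.63 [266. 319.] [580.9933 239.7877] (86.0, 51.5) -62.46 444 [0.0103 0.0449 0.0943]
flask 0.18 [135. 294.] [ 563.6443 -433.8438] (60.0, 51.8) 65.69 227 [0.0054 0.0457 0.0674]
305 230 [0.4403 0.0282 0.1533]
402 232 [ 0.4282 -0.2105  0.1736]
183 125 [0.722  0.3418 0.1491]
310 265 [0.3514 0.0249 0.0029]
230 187 [0.5677 0.2356 0.071 ]
474 182 [ 0.5747 -0.4482  0.001 ]
```

View pics/h.png

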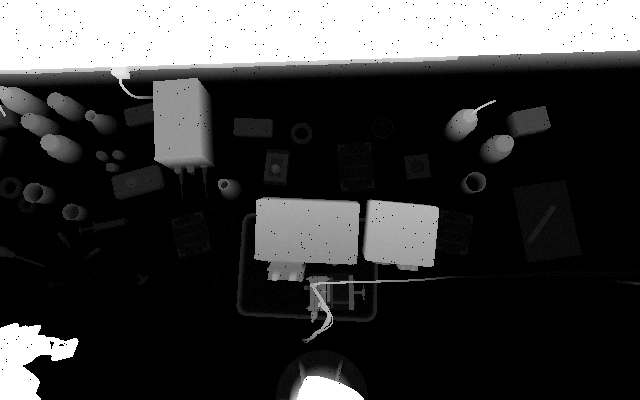

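Run:
```python
from h import *
s=ctrl.sense()
M=R.from_rotvec(s["tcp_rot"]).as_matrix();print(M)
c=cam("wrist");W=cloud(c)
Mc=R.from_rotvec(c["attitude"]).as_matrix()
print("cam in tool:",M.T@(c["xyz"]-s["tcp_pos"]));print(M.T@Mc)
# tool-frame points near
T=(W-s["tcp_pos"])@M
for (u,v) in [(190,285),(205,265),(212,255),(440,285),(425,262),(418,255),(180,310),(455,310)]: print(u,v,T[v,u]*1000)
W=np.load("W_top.npy")
for nm,z0,z1,sl in [("b1",.13,.17,(slice(190,280),slice(240,362))),("b2",.15,.19,(slice(190,280),slice(362,450))),("ps",.12,.17,(slice(70,175),slice(145,220)))]:
    w=W[sl].reshape(-1,3);w=w[(w[:,2]>z0)&(w[:,2]<z1)];print(nm,w.min(0),w.max(0))
```

```text
[[-0.     -0.9411  0.3381]
 [-0.      0.3381  0.9411]
 [-1.      0.     -0.    ]]
cam in tool: [-0.1263  0.0753  0.0005]
[[-0.0003 -0.2951  0.9555]
 [ 0.0004 -0.9555 -0.2951]
 [ 1.      0.0003  0.0003]]
190 285 [-27.4677  10.986  -42.6676]
205 265 [-13.1475  10.5936 -42.0819]
212 255 [ -4.2479  10.1732 -42.0606]
440 285 [-27.9528  11.3182  43.8189]
425 262 [-11.8162  11.1738  43.8675]
418 255 [-3.8158  9.9616 43.6544]
180 310 [-33.617    5.4106 -44.395 ]
455 310 [-42.3152  11.9838  43.0145]
b1 [ 0.3198 -0.1083  0.13  ] [0.5269 0.1592 0.17  ]
b2 [ 0.344  -0.3017  0.1505] [ 0.5108 -0.1188  0.187 ]
ps [0.6307 0.2932 0.1201] [0.8516 0.4246 0.1575]
```

Emit:
apply_moves(
  linear=[
    [16.8,-18.9,0],
    [16.8,-18.9,0],
    [16.8,-18.9,0],
    [16.8,-18.9,0],
    [16.8,-18.9,0],
    [16.8,-18.9,0],
    [16.8,-18.9,0],
    [16.8,-18.9,0],
  ],
  rot=[
    [0,0,-27.4],
    [0,0,-27.4],
    [0,0,-27.4],
    [0,0,-27.4],
    [0,0,-27.4],
    [0,0,-27.4],
    [0,0,-27.4],
    [0,0,-27.4],
  ],
  jaw=[0.7,0.7,0.7,0.7,0.7,0.7,0.7,0.7],
)

```text
time: 1.97
tcp_pos: [0.4338, 0.3374, 0.2485]
tcp_rot: [-0.172, 1.563, 0.173]
wrist_force: [0.5, 1.8, -0.0]
width: 0.0599
```

```bash
cat >> h.py <<'E'
def st():
    s=ctrl.sense();M=R.from_rotvec(s["tcp_rot"]).as_matrix()
    print("t",round(s["time"],2),"tcp",s["tcp_pos"],"w",round(s["width"],4),"F",s["wrist_force"],"jaw",round(np.degrees(np.arctan2(M[1,2],M[0,2])),2),"down",M[:,0],"q",np.round(s["qpos"],2))
    return s,M
E
python3 - <<'E'
from h import *
s,M=st()
c=cam("wrist","w1");W=cloud(c);s,M=st()
T=(W-s["tcp_pos"])@M*1000
sel=(abs(T[...,1])<13)&(abs(T[...,2])>28)&(abs(T[...,2])<60)&(T[...,0]>-40)&(T[...,0]<25)
for sg in(-1,1):
    p=T[sel&(np.sign(T[...,2])==sg)];print(sg,len(p),np.percentile(p,[1,50,99,100],axis=0).round(1).tolist())
E
```

```text
t 1.97 tcp [0.4338 0.3374 0.2485] w 0.0599 F [ 0.4506  1.7867 -0.033 ] jaw 12.6 down [ 0.0004  0.0004 -1.    ] q [0.66 0.24 1.8  0.   1.11 0.44]
t 2.02 tcp [0.4381 0.3326 0.2486] w 0.06 F [ 3.601  -4.1922  0.2059] jaw 11.96 down [ 0.003  -0.0026 -1.    ] q [ 0.65  0.24  1.8  -0.    1.11  0.44]
-1 1796 [[-39.8, -5.2, -54.2], [-17.7, 11.1, -33.0], [9.9, 13.0, -32.3], [11.7, 13.0, -32.2]]
1 179 [[-39.9, -5.5, 28.0], [-27.9, 12.4, 37.7], [-0.5, 13.0, 50.1], [3.3, 13.0, 50.5]]
```

View pics/w1.png

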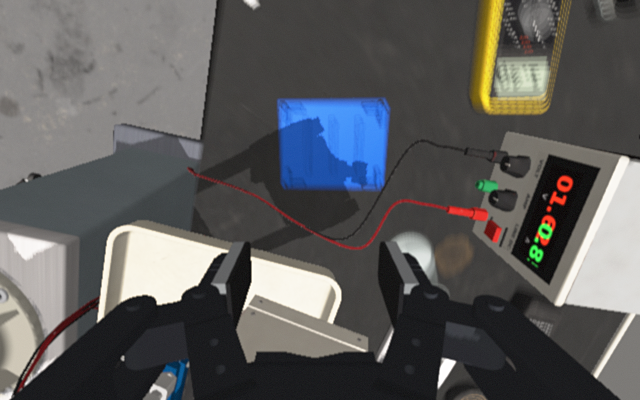

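Emit:
apply_moves(
  linear=[
    [7.6,-8.7,0],
    [7.6,-8.7,0],
    [7.6,-8.7,0],
    [7.6,-8.7,0],
    [7.6,-8.7,0],
    [7.6,-8.7,0],
    [7.6,-8.7,0],
    [7.6,-8.7,0],
  ],
  rot=[
    [0,0,-17.7],
    [0,0,-17.7],
    [0,0,-17.7],
    [0,0,-17.7],
    [0,0,-17.7],
    [0,0,-17.7],
    [0,0,-17.7],
    [0,0,-17.7],
  ],
  jaw=[0.3,0.3,0.3,0.3,0.3,0.3,0.3,0.3],
)

```text
time: 2.68
tcp_pos: [0.6268, 0.1165, 0.2483]
tcp_rot: [0.612, 1.479, -0.613]
wrist_force: [-1.4, 0.8, -0.5]
width: 0.0253
```

Emit:
apply_moves(
  linear=[
    [0,0,0],
    [0,0,0],
    [0,0,0],
    [0,0,0],
    [0,0,0],
    [0,0,0],
    [0,0,0],
    [0,0,0],
  ],
  rot=[
    [0,0,-8.3],
    [0,0,-8.3],
    [0,0,-8.3],
    [0,0,-8.3],
    [0,0,-8.3],
    [0,0,-8.3],
    [0,0,-8.3],
    [0,0,-8.3],
  ],
  jaw=[0.3,0.3,0.3,0.3,0.3,0.3,0.3,0.3],
)

```text
time: 3.35
tcp_pos: [0.6227, 0.1216, 0.2483]
tcp_rot: [1.266, 1.171, -1.266]
wrist_force: [-0.3, -0.3, 0.1]
width: 0.0259
```

```bash
cat >> h.py <<'E'
def tips(c,s,M):
    T=(cloud(c)-s["tcp_pos"])@M*1000
    h=s["width"]*500
    for sg in(-1,1):
        z=T[...,2]*sg
        sel=(abs(T[...,1])<13)&(z>h-3)&(z<h+5)&(T[...,0]>-40)&(T[...,0]<30)
        p=T[sel]
        if len(p): print(sg,len(p),np.percentile(p,[1,50,98,100],axis=0).round(1).tolist())
E
python3 - <<'E'
from h import *
c=cam("wrist","w2");s,M=st();tips(c,s,M)
E
```

```text
t 3.4 tcp [0.6227 0.1217 0.2483] w 0.0255 F [ 1.083  -0.2959  0.4084] jaw -94.02 down [-0. -0. -1.] q [ 0.19  0.37  1.61 -0.    1.16  1.83]
-1 1552 [[-39.3, -9.8, -17.7], [-19.0, 9.4, -14.6], [12.1, 12.8, -13.1], [17.3, 13.0, -13.0]]
1 1682 [[-39.5, -9.9, 12.3], [-19.3, 10.6, 14.0], [12.1, 12.7, 17.5], [16.7, 13.0, 17.7]]
```

View pics/w2.png

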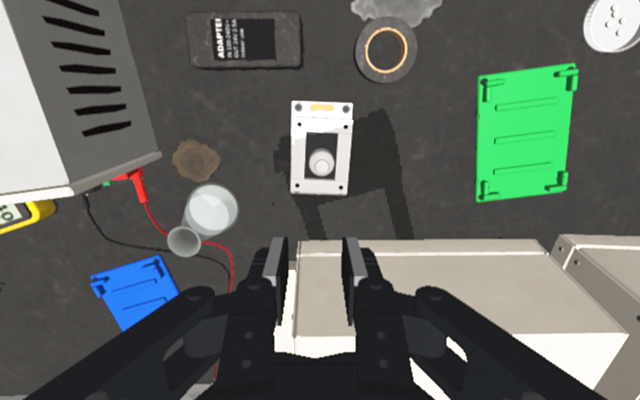

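```bash
cat >> h.py <<'E'
def plane(c,m,z):
    v,u=np.nonzero(m);K=c["K"]
    d=np.stack([(u-K[0,2])/K[0,0],(v-K[1,2])/K[1,1],np.ones(len(u))],-1)@R.from_rotvec(c["attitude"]).as_matrix().T
    return c["xyz"]+d*((z-c["xyz"][2])/d[:,2])[:,None]
def prect(c,m,z):
    m=m.astype(np.uint8)
    n,l,stt,_=cv2.connectedComponentsWithStats(m)
    if n>1: m=(l==1+np.argmax(stt[1:,4]))
    p=plane(c,m,z)[:,:2]*1000
    (cx,cy),(w,h),a=cv2.minAreaRect(p.astype(np.float32))
    if w<h: w,h=h,w;a+=90
    return np.round([cx,cy,w,h,(a+90)%180-90],1), p.mean(0).round(1)
TOP=dict(weight=.05,frame=.029,graphite=.021,end_plate=.012,weight_block=.018,nest_blue=.006,nest_yellow=.006,nest_green=.006,beaker=0.06,flask=0.05)
def find(cn,labels,zs={},save=None):
    c=cam(cn,save)
    for l in labels:
        for s in ctrl.silhouettes(cn,l)[:1]:
            if s["region"].sum()>20:
                print(cn,l,round(s["score"],2),s["region"].sum(),np.round(s["centre"]),*prect(c,s["region"],zs.get(l,TOP[l])))
    return c
E
python3 - <<'E'
from h import *
c=find("wrist",["weight","frame","graphite","end_plate","nest_green"])
find("top",list(TOP)[:8])
# white frame mask by color
im=c["img"][90:210,270:370]; im=cv2.resize(im,None,fx=6,fy=5,interpolation=cv2.INTER_CUBIC); cv2.imwrite("pics/w2z.png",im[:,:,::-1])
E
```

```text
wrist weight 0.61 562 [160. 322.] [629.2 115.1  27.8  24.3  -4. ] [629.5 115. ]
wrist frame 0.73 2838 [153. 336.] [631.1 115.2  80.5  63.7  -7.4] [632.8 115. ]
wrist graphite 0.57 917 [147. 322.] [630.2 114.9  51.2  34.9  -7.7] [635.6 115. ]
wrist end_plate 0.83 939 [108. 322.] [678.5 110.6  64.2  16.8  83.4] [678.7 110.8]
wrist nest_green 0.95 12070 [133. 522.] [ 631.2 -112.9  144.6  107.7    2.9] [ 635.4 -112. ]
top frame 0.7 116 [162. 283.] [633.7  93.2  63.6  19.9  -0.7] [639.   91.7]
top end_plate 0.52 49 [153. 285.] [676.1  86.4  22.9  15.7  69.7] [675.   86.3]
top weight_block 0.72 585 [168. 416.] [ 619.9 -285.2   70.7   70.   -84.1] [ 619.7 -284.9]
top nest_blue 0.94 1027 [231. 185.] [444.2 371.3 120.6  81.7  12.5] [446.7 376.7]
top nest_yellow 0.81 1432 [229. 454.] [ 434.3 -378.   121.1   97.6  -13.1] [ 434.6 -379.9]
top nest_green 0.97 1772 [167. 356.] [ 628.8 -110.6  144.4  104.9    2.8] [ 628.3 -111. ]
```

View pics/w2z.png

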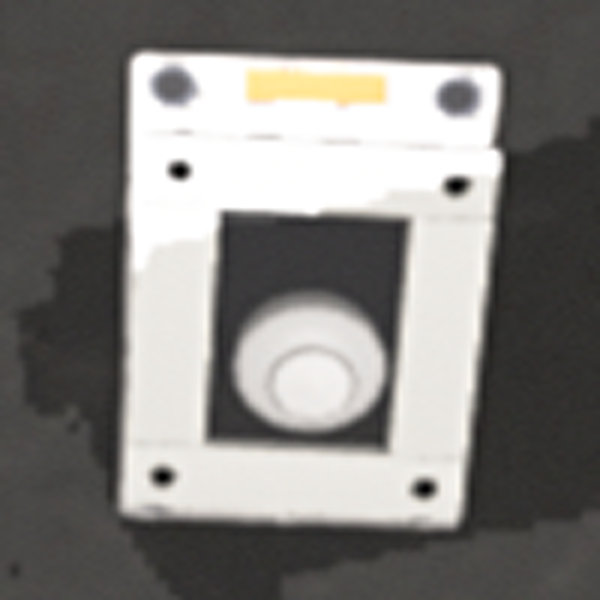

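Run:
```python
from h import *
c=cam("wrist")
for u,v,z in [(322,166.5,.055),(321.7,162.5,.037)]:
    K=c["K"];d=R.from_rotvec(c["attitude"]).as_matrix()@np.array([(u-K[0,2])/K[0,0],(v-K[1,2])/K[1,1],1]);print(c["xyz"]+d*(z-c["xyz"][2])/d[2])
im=c["img"][40:220,440:620]; cv2.imwrite("pics/g.png",cv2.resize(im,None,fx=3,fy=3,interpolation=cv2.INTER_CUBIC)[:,:,::-1])
st()
```

```text
[0.6253 0.1144 0.055 ]
[0.6255 0.1143 0.037 ]
t 4.2 tcp [0.6227 0.1216 0.2482] w 0.0253 F [-0.4261  0.1227  0.3854] jaw -94.14 down [-0.0001 -0.     -1.    ] q [ 0.19  0.37  1.61 -0.    1.16  1.83]
```

View pics/g.png

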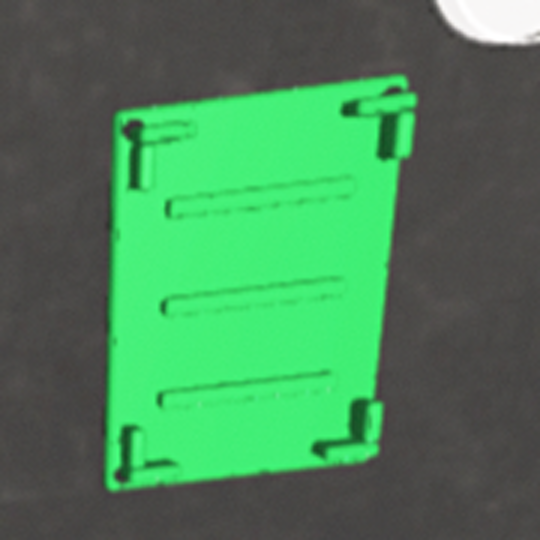

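Emit:
apply_moves(
  linear=[
    [0.1,-0.3,-1.5],
    [0.1,-0.3,-3],
    [0.1,-0.3,-4.5],
    [0.1,-0.3,-5.8],
    [0.1,-0.3,-6.8],
    [0.1,-0.3,-7.4],
    [0.1,-0.3,-7.8],
    [0.1,-0.3,-8],
  ],
  rot=[
    [0,0,-0.5],
    [0,0,-0.5],
    [0,0,-0.5],
    [0,0,-0.5],
    [0,0,-0.5],
    [0,0,-0.5],
    [0,0,-0.5],
    [0,0,-0.5],
  ],
  jaw=[0.6,0.6,0.6,0.6,0.6,0.6,0.6,0.6],
)

```text
time: 4.87
tcp_pos: [0.6246, 0.114, 0.0468]
tcp_rot: [1.299, 1.149, -1.302]
wrist_force: [-0.5, -0.1, 0.4]
width: 0.0517
```

Run:
```python
from h import *
c=cam("wrist","w3");st()
```

```text
t 4.92 tcp [0.6247 0.114  0.0469] w 0.0512 F [-0.3459 -0.8091 -0.0272] jaw -97.14 down [-0.0015 -0.0003 -1.    ] q [ 0.18  0.61  1.74 -0.    0.8   1.87]
```

View pics/w3.png

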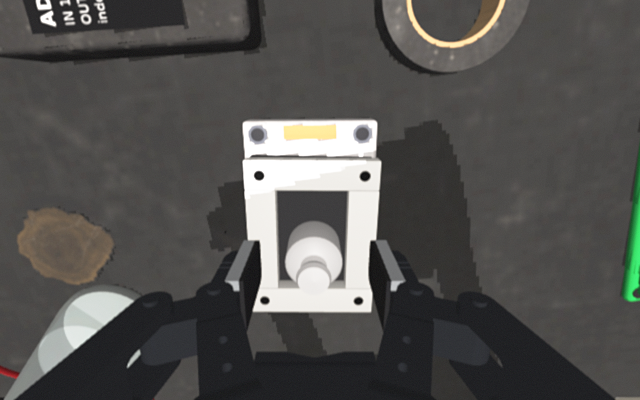

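Emit:
apply_moves(
  linear=[
    [0,0,0.04],
    [0,0,0.04],
    [0,0,0.04],
    [0,0,0.04],
    [0,0,0.04],
    [0,0,0.04],
  ],
  rot=[
    [0,0,0],
    [0,0,0],
    [0,0,0],
    [0,0,0],
    [0,0,0],
    [0,0,0],
  ],
  jaw=[0.2,0.2,0.2,0.2,0.2,0.2],
  squeeze=25,
)

```text
time: 5.42
tcp_pos: [0.6262, 0.1142, 0.0509]
tcp_rot: [1.302, 1.146, -1.298]
wrist_force: [-0.2, -1.0, 7.2]
width: 0.0233
```

Run:
```python
from h import *
c=cam("wrist","w4");st()
```

```text
t 5.47 tcp [0.6263 0.1142 0.0508] w 0.0233 F [-0.6008 -0.6651  7.6215] jaw -97.15 down [ 0.0025  0.0004 -1.    ] q [ 0.18  0.6   1.74 -0.    0.8   1.87]
```

View pics/w4.png

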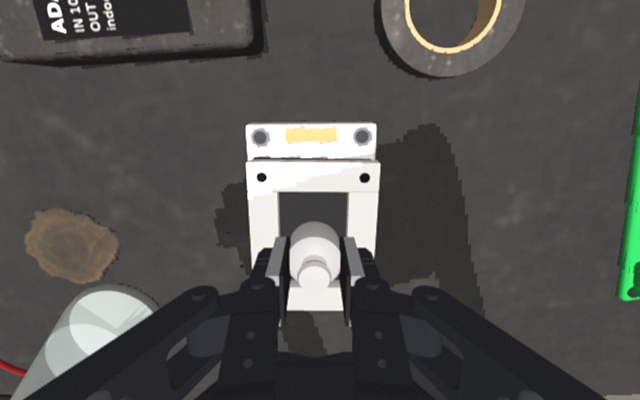

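Run:
```python
from h import *
c=cam("wrist");s,M=st();tips(c,s,M)
W=cloud(c)
for u,v in [(262,200),(365,200),(265,260),(365,255),(310,300),(313,205),(313,235),(313,278),(313,250),(313,225),(230,300)]: print(u,v,W[v-1:v+2,u-1:u+2].reshape(-1,3).mean(0)*1000)
im=cv2.resize(c["img"][220:340,250:380],None,fx=5,fy=5,interpolation=cv2.INTER_CUBIC);cv2.imwrite("pics/z4.png",im[:,:,::-1])
```

```text
t 5.52 tcp [0.6262 0.1142 0.0508] w 0.0232 F [-0.2176 -0.2077  7.1175] jaw -97.15 down [ 0.0024  0.0004 -1.    ] q [ 0.18  0.6   1.74 -0.    0.8   1.87]
-1 2011 [[-39.1, -9.8, -16.5], [-11.0, 8.0, -13.1], [29.5, 12.8, -9.0], [29.9, 13.0, -8.6]]
1 2109 [[-39.4, -9.8, 8.9], [-13.2, 9.0, 12.7], [29.6, 12.8, 16.4], [30.0, 13.0, 16.6]]
262 200 [655.3761 136.1822  29.8071]
365 200 [649.445   87.593   30.1758]
265 260 [636.5025 134.366   54.1023]
365 255 [631.1211  91.877   49.5323]
310 300 [597.4904 120.6286  29.7484]
313 205 [646.9967 112.8236  21.5961]
313 235 [nan nan nan]
313 278 [626.6296 115.2028  56.0552]
313 250 [633.2515 114.437   43.5574]
313 225 [638.582  113.8549  27.3201]
230 300 [637.2247 142.3678  81.3192]
```

View pics/z4.png

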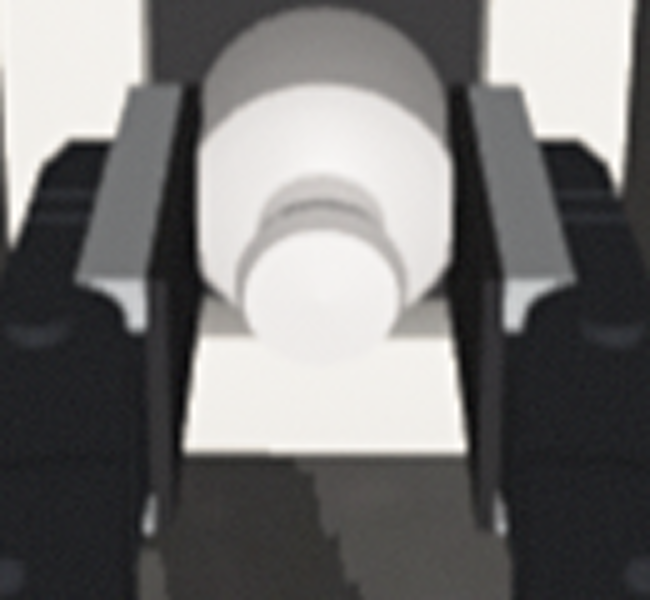

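Run:
```python
from h import *
c=cam("wrist");s,M=st()
T=(cloud(c)-s["tcp_pos"])@M*1000
for u in (279,282,346,349):
    for v in (234,236,238,240,244,250,260,270): print(u,v,T[v,u].round(1),end=';')
    print()
```

```text
t 5.57 tcp [0.6262 0.1142 0.0508] w 0.0231 F [-0.2541 -1.5743  7.0756] jaw -97.15 down [ 0.0025  0.0004 -1.    ] q [ 0.18  0.6   1.74 -0.    0.8   1.87]
279 234 [ 25.7   6.4 -18.4];279 236 [ 26.1   5.1 -18.5];279 238 [  9.8  11.7 -16.6];279 240 [  8.8  11.1 -16.5];279 244 [  4.3  11.4 -16.1];279 250 [ -0.8  11.1 -15.5];279 260 [-11.1  12.1 -14.4];279 270 [-17.7  11.5 -13.8];
282 234 [ 28.6   5.  -17.2];282 236 [ 28.3   4.  -17.2];282 238 [  9.4  11.8 -15.2];282 240 [  8.3  11.4 -15.1];282 244 [  4.7  11.1 -14.8];282 250 [ -1.   11.2 -14.2];282 260 [-10.4  11.7 -13.3];282 270 [-18.9  12.2 -12.5];
346 234 [25.4  6.5 15.5];346 236 [26.1  5.1 15.6];346 238 [10.4 11.4 14. ];346 240 [ 7.6 11.7 13.7];346 244 [ 4.9 11.1 13.5];346 250 [-1.6 11.5 12.9];346 260 [-10.9  12.   12. ];346 270 [-17.4  11.4  11.5];
349 234 [20.6  8.7 16.5];349 236 [21.4  7.2 16.6];349 238 [10.8 11.2 15.4];349 240 [ 7.6 11.7 15.1];349 244 [ 2.9 12.1 14.6];349 250 [-1.4 11.4 14.2];349 260 [-10.1  11.5  13.3];349 270 [-16.7  10.9  12.7];
```

Emit:
apply_moves(
  linear=[
    [0,0,0],
    [0,0,0],
    [0,0,0],
    [0,0,-0.1],
    [0,0,-0.2],
    [0,0,-0.2],
    [0,0,-0.2],
    [0,0,-0.2],
  ],
  rot=[
    [0,0,0],
    [0,0,0],
    [0,0,0],
    [0,0,0],
    [0,0,0],
    [0,0,0],
    [0,0,0],
    [0,0,0],
  ],
  jaw=[0.4,0.4,0.4,0.4,0.4,0.4,0.4,0.4],
)

```text
time: 6.23
tcp_pos: [0.6253, 0.1142, 0.0452]
tcp_rot: [1.301, 1.148, -1.3]
wrist_force: [-3.7, -0.9, 12.8]
width: 0.034
```

```bash
cat >> h.py <<'E'
def tipedge(c,s,M):
    # far side face of each finger: highest T.x with y in 9.5..13.5 near pads, not outliers
    T=(cloud(c)-s["tcp_pos"])@M*1000;h=s["width"]*500
    for sg in (-1,1):
        z=T[...,2]*sg
        sel=(T[...,1]>9.5)&(T[...,1]<13.5)&(z>h-1)&(z<h+8)&(T[...,0]>-30)
        x=np.sort(T[sel][:,0]);print("tip",sg,len(x),np.percentile(x,[50,95,98,99.5]).round(1),np.histogram(x,bins=np.arange(-10,32,3))[0])
E
python3 - <<'E'
from h import *
c=cam("wrist","w5");s,M=st();tipedge(c,s,M)
E
```

```text
t 6.28 tcp [0.6253 0.1141 0.0452] w 0.0339 F [-4.2291 -0.1056 12.9926] jaw -97.14 down [ 0.0002  0.0001 -1.    ] q [0.18 0.61 1.74 0.   0.79 1.87]
tip -1 1017 [-8.7 18.5 23.6 24.1] [ 58  68  49  56  47  49  40  17 100   7   9  37   0]
tip 1 1008 [-9.  15.6 16.1 16.4] [ 64  64  58  55  48  45  42  19 134   1   0   0   0]
```

View pics/w5.png

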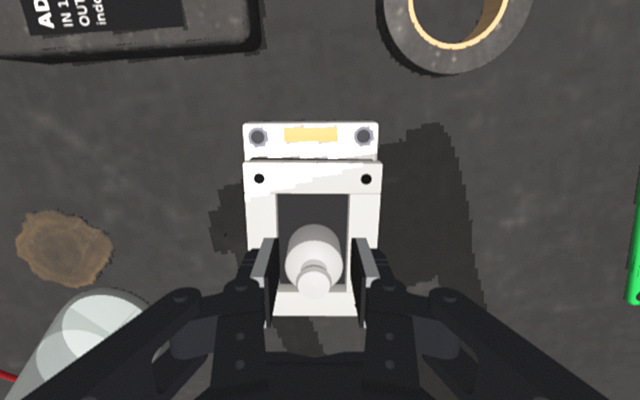

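Emit:
apply_moves(
  linear=[
    [0,0,0.3],
    [0,0,0.6],
    [0,0,0.6],
    [0,0,0.6],
    [0,0,0.6],
    [0,0,0.6],
    [0,0,0.6],
    [0,0,0.6],
  ],
  rot=[
    [0,0,0],
    [0,0,0],
    [0,0,0],
    [0,0,0],
    [0,0,0],
    [0,0,0],
    [0,0,0],
    [0,0,0],
  ],
  jaw=[0.4,0.4,0.1,0.1,0.1,0.1,0.1,0.1],
  squeeze=25,
)

```text
time: 6.95
tcp_pos: [0.6259, 0.1143, 0.0601]
tcp_rot: [1.302, 1.147, -1.299]
wrist_force: [-1.9, -0.4, 8.1]
width: 0.0115
```

Run:
```python
from h import *
c=cam("wrist","w6");s,M=st();tipedge(c,s,M)
im=cv2.resize(c["img"][200:340,230:400],None,fx=4,fy=4,interpolation=cv2.INTER_CUBIC);cv2.imwrite("pics/z6.png",im[:,:,::-1])
```

```text
t 7.0 tcp [0.6259 0.1143 0.0601] w 0.0119 F [-0.8988  1.0276  8.9187] jaw -97.15 down [ 0.0015  0.0004 -1.    ] q [0.18 0.59 1.74 0.   0.82 1.87]
tip -1 1065 [-5.6 38.3 38.8 39.3] [54 67 52 49 48 44 46 24  2 33 24 18 15]
tip 1 1038 [-6.4 38.4 38.8 39.2] [61 60 54 53 41 41 44 28  1 25 16 13 10]
```

View pics/z6.png

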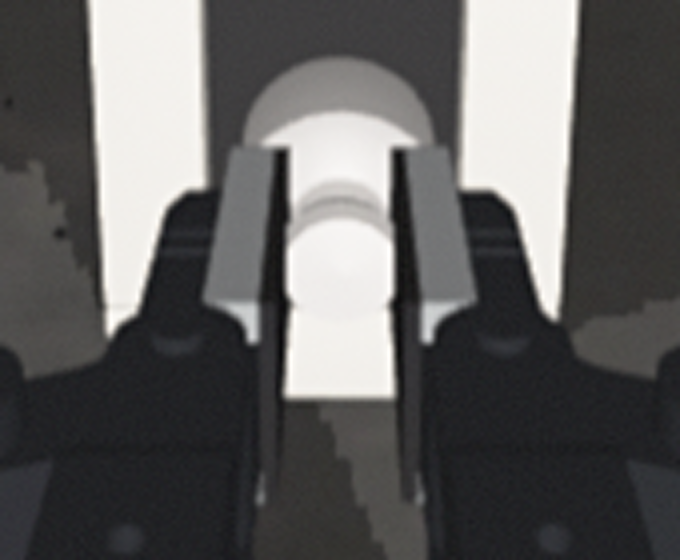

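Emit:
apply_moves(
  linear=[
    [0,0,0.2],
    [0,0,0.5],
    [0,0,1],
    [0,0,1.6],
    [0,0,2.2],
    [0,0,2.4],
    [0,0,2.4],
  ],
  rot=[
    [0,0,0],
    [0,0,0],
    [0,0,0],
    [0,0,0],
    [0,0,0],
    [0,0,0],
    [0,0,0],
  ],
  jaw=[0.1,0.1,0.1,0.1,0.1,0.1,0.1],
)

```text
time: 7.58
tcp_pos: [0.6263, 0.1143, 0.1214]
tcp_rot: [1.303, 1.146, -1.298]
wrist_force: [-0.9, 0.3, -1.5]
width: 0.0118
```

Run:
```python
from h import *
c=cam("wrist","w7");s,M=st()
```

```text
t 7.63 tcp [0.6256 0.1142 0.1202] w 0.0118 F [-0.2746  0.9499 -0.7113] jaw -97.15 down [ 0.0016  0.0003 -1.    ] q [ 0.18  0.51  1.71 -0.    0.92  1.87]
```

View pics/w7.png

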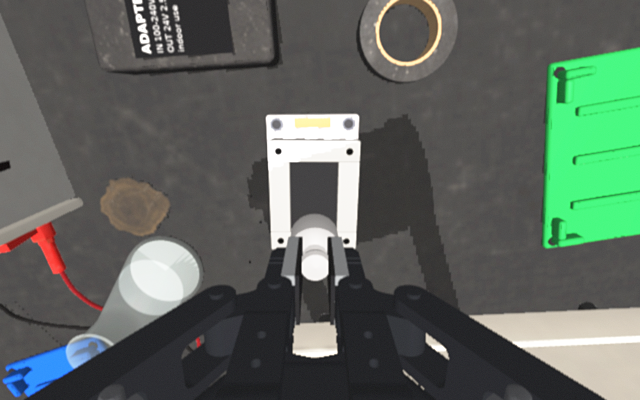

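Emit:
apply_moves(
  linear=[
    [0,-1,0.8],
    [0,-2.6,1],
    [0,-4.2,1],
    [0,-5.8,1],
    [0,-7.4,1],
    [0,-9,1],
    [0,-10.6,1],
    [0,-12.2,1],
  ],
  rot=[
    [0,0,0],
    [0,0,0],
    [0,0,0],
    [0,0,0],
    [0,0,0],
    [0,0,0],
    [0,0,0],
    [0,0,0],
  ],
  jaw=[0.1,0.1,0.1,0.1,0.1,0.1,0.1,0.1],
)

```text
time: 8.3
tcp_pos: [0.6242, -0.1927, 0.1432]
tcp_rot: [1.3, 1.149, -1.302]
wrist_force: [0.9, 0.5, -0.2]
width: 0.0119
```

Emit:
apply_moves(
  linear=[
    [0,-1.4,0],
    [0,-2.4,0],
    [0,-3.2,0],
    [0,-3.6,0],
    [0,-3.8,0],
    [0,-3.8,0],
    [0,-3.8,0],
  ],
  rot=[
    [0,0,0],
    [0,0,0],
    [0,0,0],
    [0,0,0],
    [0,0,0],
    [0,0,0],
    [0,0,0],
  ],
  jaw=[0.1,0.1,0.1,0.1,0.1,0.1,0.1],
)

```text
time: 8.88
tcp_pos: [0.625, -0.2848, 0.1438]
tcp_rot: [1.3, 1.149, -1.301]
wrist_force: [0.3, 0.1, -1.3]
width: 0.012
```

Run:
```python
from h import *
c=find("wrist",["weight_block","weight"],save="w8");s,M=st()
c=find("top",["weight_block","weight"],save="t8")
c=find("scene",["weight_block","weight"],save="s8")
```

```text
wrist weight_block 0.91 6227 [182. 321.] [ 625.1 -286.8   69.6   66.9    5.5] [ 629.1 -287.8]
wrist weight 0.7 1914 [240. 313.] [ 589.4 -279.5   53.5   33.8   -7.1] [ 592.6 -280.2]
t 9.03 tcp [ 0.6254 -0.2846  0.1442] w 0.0116 F [ 0.5723 -0.1248 -1.4049] jaw -97.08 down [-0.0002  0.0003 -1.    ] q [-0.43  0.55  1.57  0.    1.02  1.26]
scene weight_block 0.58 225 [162. 283.] [ 622.7 -278.    88.7   67.3  -85.2] [ 623.  -276.6]
```

View pics/w8.png

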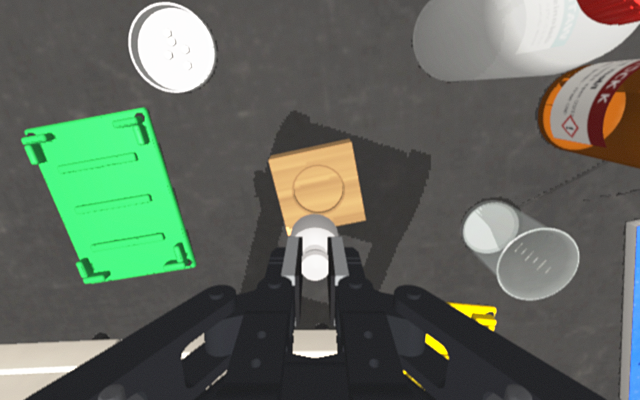

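```bash
cat >> h.py <<'E'
def pix(c,u,v,z):
    K=c["K"];d=R.from_rotvec(c["attitude"]).as_matrix()@np.array([(u-K[0,2])/K[0,0],(v-K[1,2])/K[1,1],1]);return (c["xyz"]+d*(z-c["xyz"][2])/d[2])
E
python3 - <<'E'
from h import *
c=cam("wrist")
print(pix(c,318.5,188.5,.018))
for u,v in [(269,157),(350,141),(366,219)]: print(pix(c,u,v,.018))
E
```

```text
[ 0.6252 -0.2883  0.018 ]
[ 0.6556 -0.2529  0.018 ]
[ 0.6602 -0.317   0.018 ]
[ 0.5941 -0.3243  0.018 ]
```

Emit:
apply_moves(
  linear=[
    [0,-0.16,-1],
    [0,-0.16,-2],
    [0,-0.16,-2.8],
    [0,-0.16,-3.3],
    [0,-0.16,-3.5],
    [0,-0.16,-3.62],
    [0,-0.16,-3.68],
    [0,-0.16,-3.68],
  ],
  rot=[
    [0,0,0],
    [0,0,0],
    [0,0,0],
    [0,0,0],
    [0,0,0],
    [0,0,0],
    [0,0,0],
    [0,0,0],
  ],
  jaw=[0.1,0.1,0.1,0.1,0.1,0.1,0.1,0.1],
)

```text
time: 10.05
tcp_pos: [0.6258, -0.2901, 0.0531]
tcp_rot: [1.301, 1.146, -1.3]
wrist_force: [0.3, 1.0, -0.7]
width: 0.0121
```

Run:
```python
from h import *
c=cam("wrist","w9");s,M=st()
```

```text
t 10.1 tcp [ 0.6259 -0.2902  0.0533] w 0.0119 F [-0.8657 -0.3033 -0.8433] jaw -97.14 down [ 0.0014 -0.0007 -1.    ] q [-0.44  0.66  1.61  0.    0.87  1.26]
```

View pics/w9.png

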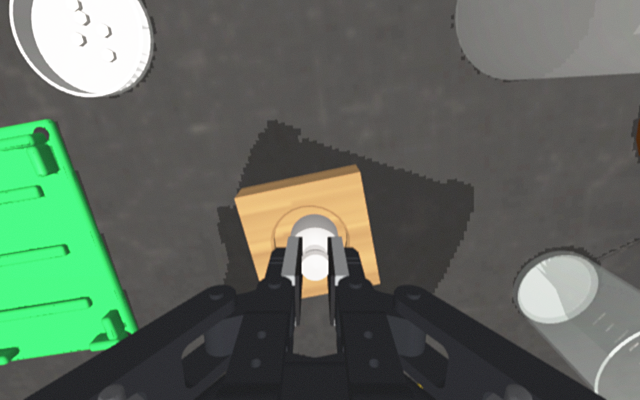

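Emit:
apply_moves(
  linear=[
    [0,0.06,-0.04],
    [0,0.06,-0.08],
    [0,0.06,-0.1],
    [0,0.06,-0.1],
  ],
  rot=[
    [0,0,0],
    [0,0,0],
    [0,0,0],
    [0,0,0],
  ],
  jaw=[0.1,0.1,0.1,0.1],
)

```text
time: 10.43
tcp_pos: [0.6261, -0.2885, 0.0512]
tcp_rot: [1.301, 1.146, -1.299]
wrist_force: [-0.5, 0.4, 7.0]
width: 0.0115
```

Emit:
apply_moves(
  linear=[
    [0,0,0],
    [0,0,0],
    [0,0,0.2],
    [0,0,0.6],
    [0,0,1.4],
    [0,0,2.8],
    [0,0,4],
    [0,0,4],
  ],
  rot=[
    [0,0,0],
    [0,0,0],
    [0,0,0],
    [0,0,0],
    [0,0,0],
    [0,0,0],
    [0,0,0],
    [0,0,0],
  ],
  jaw=[0.25,0.4,0.5,0.6,0.6,0.6,0.6,0.6],
)

```text
time: 11.1
tcp_pos: [0.6286, -0.29, 0.1575]
tcp_rot: [1.302, 1.138, -1.295]
wrist_force: [1.8, -0.4, 0.3]
width: 0.0509
```

Run:
```python
from h import *
c=find("wrist",["nest_yellow","nest_green","weight"],save="w10");s,M=st()
```

```text
wrist nest_yellow 0.72 1042 [382. 441.] [ 394.7 -403.6   60.2   32.7   -3.4] [ 392.2 -401.3]
wrist nest_green 0.75 17854 [196. 116.] [ 630.9 -111.3  144.4  108.6    2.6] [ 635.9 -113.1]
wrist weight 0.59 907 [192. 313.] [ 633.6 -289.    26.6   23.3   -7.2] [ 633.6 -288.7]
t 11.3 tcp [ 0.6247 -0.2882  0.1495] w 0.051 F [-0.1562  0.2577 -0.6847] jaw -97.15 down [-0.0007  0.0003 -1.    ] q [-0.43  0.55  1.57 -0.    1.03  1.26]
```

View pics/w10.png

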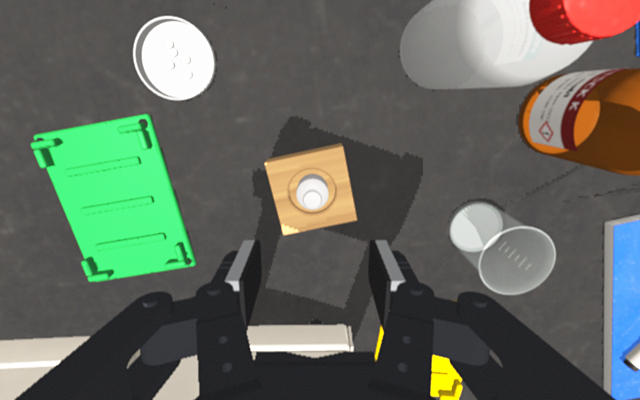

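Emit:
apply_moves(
  linear=[
    [0.1,1,0],
    [0.1,2.6,0],
    [0.2,4.2,0],
    [0.25,5.8,0],
    [0.25,7.4,0],
    [0.25,9,0],
    [0.25,10.6,0],
    [0.25,12.2,0],
  ],
  rot=[
    [0,0,0],
    [0,0,0],
    [0,0,0],
    [0,0,0],
    [0,0,0],
    [0,0,0],
    [0,0,0],
    [0,0,0],
  ],
  jaw=[0.8,0.8,1,1,1,1,1,1],
)

```text
time: 11.97
tcp_pos: [0.6302, 0.0184, 0.1484]
tcp_rot: [1.299, 1.149, -1.303]
wrist_force: [0.4, -0.6, -0.3]
width: 0.0852
```

Emit:
apply_moves(
  linear=[
    [0,1.4,0],
    [0,2.4,0],
    [0,3.2,0],
    [0,3.7,0],
    [0,3.9,0],
    [0,3.9,0],
    [0,3.9,0],
  ],
  rot=[
    [0,0,0],
    [0,0,0],
    [0,0,0],
    [0,0,0],
    [0,0,0],
    [0,0,0],
    [0,0,0],
  ],
  jaw=[1,1,1,1,1,1,1],
)

```text
time: 12.55
tcp_pos: [0.6312, 0.1132, 0.1493]
tcp_rot: [1.3, 1.148, -1.301]
wrist_force: [-0.4, 0.7, -0.2]
width: 0.0851
```

Run:
```python
from h import *
c=find("wrist",["frame","graphite","end_plate"],save="w11");s,M=st();tipedge(c,s,M)
```

```text
wrist frame 0.68 5274 [184. 334.] [631.2 114.7  80.8  62.8  -7.5] [633.5 114.7]
wrist graphite 0.75 2469 [190. 315.] [629.8 115.   50.5  34.3  -8.3] [630.5 115.1]
wrist end_plate 0.76 1833 [125. 315.] [678.6 110.3  65.3  18.1  82.9] [678.5 109.7]
t 12.75 tcp [0.6315 0.1129 0.1497] w 0.0852 F [ 0.4212 -0.6257  0.1012] jaw -97.22 down [-0.0001 -0.0002 -1.    ] q [ 0.17  0.48  1.68 -0.    0.98  1.87]
tip -1 870 [-16.6 148.7 149.7 150.2] [66 69 55 13  0  0  0  0  0  0  0  0  0]
tip 1 876 [-16.9 148.9 149.8 150.3] [67 68 61 13  0  0  0  0  0  0  0  0  0]
```

View pics/w11.png

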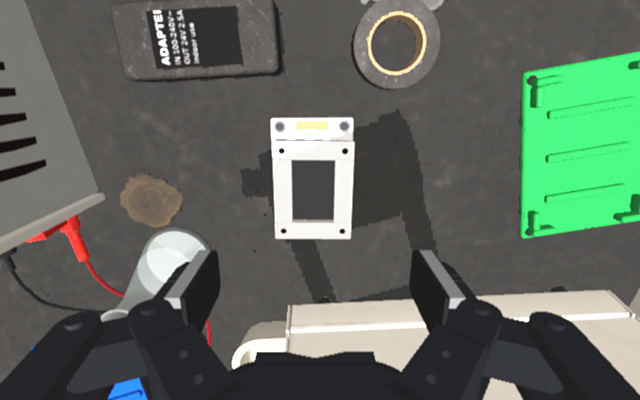

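Emit:
apply_moves(
  linear=[
    [0,0.07,-1.2],
    [0,0.07,-2.4],
    [0,0.07,-3.4],
    [0,0.07,-4],
    [0,0.07,-4.4],
    [0,0.07,-4.65],
    [0,0.07,-4.75],
    [0,0.07,-4.75],
  ],
  rot=[
    [0,0,0],
    [0,0,0],
    [0,0,0],
    [0,0,0],
    [0,0,0],
    [0,0,0],
    [0,0,0],
    [0,0,0],
  ],
  jaw=[1,1,1,1,1,1,1,1],
)

```text
time: 13.42
tcp_pos: [0.6318, 0.1156, 0.0312]
tcp_rot: [1.301, 1.147, -1.3]
wrist_force: [-0.2, 0.6, 0.0]
width: 0.0854
```

Run:
```python
from h import *
c=cam("wrist","w12");s,M=st();tipedge(c,s,M)
im=cv2.resize(c["img"][150:350,180:450],None,fx=2.9,fy=2.9,interpolation=cv2.INTER_CUBIC);cv2.imwrite("pics/z12.png",im[:,:,::-1])
```

```text
t 13.47 tcp [0.6321 0.1158 0.0318] w 0.0854 F [ 0.2247 -0.2334  0.0474] jaw -97.16 down [ 0.0011  0.0002 -1.    ] q [ 0.18  0.64  1.73 -0.    0.78  1.87]
tip -1 962 [-15.4  31.6  31.9  32.5] [77 70 57 16  0  0  0  0  0  0  0  0  0]
tip 1 955 [-15.4  31.5  32.   32.3] [63 67 61 17  0  0  0  0  0  0  0  0  0]
```

View pics/z12.png

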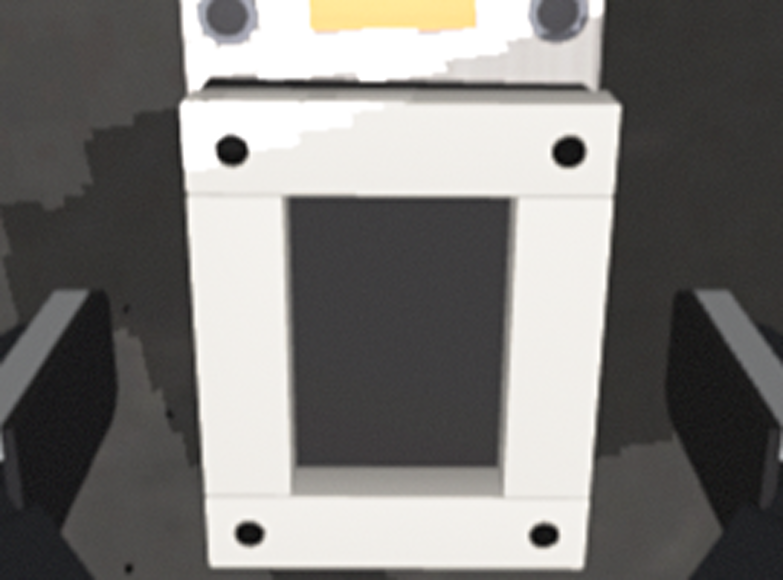

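Emit:
apply_moves(
  linear=[
    [0,0,0],
    [0,0,0],
    [0,0,0],
    [0,0,0],
    [0,0,0],
    [0,0,0],
  ],
  rot=[
    [0,0,0],
    [0,0,0],
    [0,0,0],
    [0,0,0],
    [0,0,0],
    [0,0,0],
  ],
  jaw=[0.85,0.75,0.65,0.65,0.65,0.65],
  squeeze=20,
)

```text
time: 13.97
tcp_pos: [0.6321, 0.116, 0.0322]
tcp_rot: [1.301, 1.147, -1.299]
wrist_force: [-1.4, 0.1, 7.8]
width: 0.0616
```

Run:
```python
from h import *
c=cam("wrist","w13");s,M=st();tipedge(c,s,M)
im=cv2.resize(c["img"][150:350,180:450],None,fx=2.9,fy=2.9,interpolation=cv2.INTER_CUBIC);cv2.imwrite("pics/z13.png",im[:,:,::-1])
```

```text
t 14.02 tcp [0.6321 0.116  0.0322] w 0.0615 F [-1.6387 -0.842   6.6037] jaw -97.14 down [ 0.0016  0.0003 -1.    ] q [ 0.18  0.64  1.73 -0.    0.78  1.87]
tip -1 922 [-14.4   3.7   5.4  16.1] [70 58 61 61 70 19  0  0  0  0  0  0  0]
tip 1 925 [-14.9   4.1   6.8  32.3] [70 65 57 60 54 23  0  0  0  0  0  0  0]
```

View pics/z13.png

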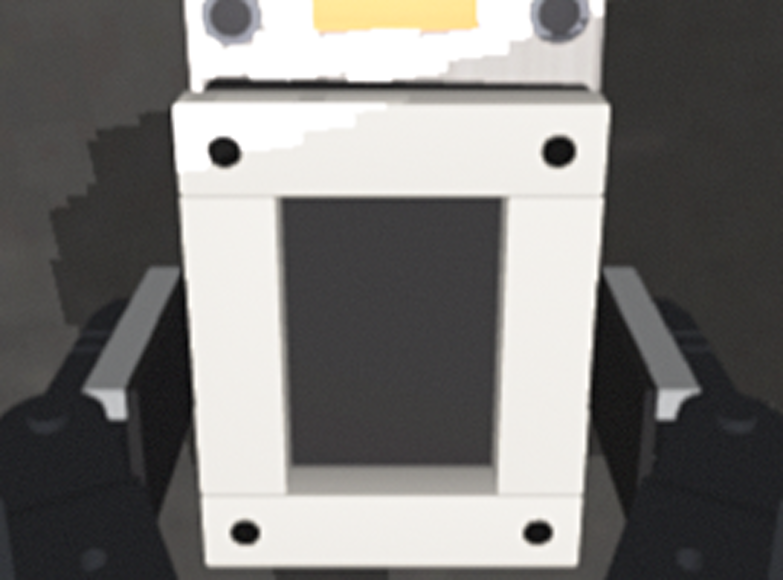

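Emit:
apply_moves(
  linear=[
    [0,0,0.05],
    [0,0,0.1],
    [0,0,0.2],
    [0,0,0.3],
    [0,0,0.4],
    [0,0,0.4],
  ],
  rot=[
    [0,0,0],
    [0,0,0],
    [0,0,0],
    [0,0,0],
    [0,0,0],
    [0,0,0],
  ],
  jaw=[0.65,0.65,0.65,0.65,0.65,0.65],
)

```text
time: 14.52
tcp_pos: [0.6318, 0.1159, 0.0416]
tcp_rot: [1.301, 1.147, -1.3]
wrist_force: [-0.4, 0.3, -0.9]
width: 0.0613
```

Run:
```python
from h import *
c=cam("wrist","w14");s,M=st()
W=cloud(c)
for u,v in [(250,205),(380,205),(265,335),(370,335),(310,260)]: print(u,v,np.nanmedian(W[v-2:v+3,u-2:u+3].reshape(-1,3),0)*1000)
find("scene",["frame"],save="s14")
```

```text
t 14.57 tcp [0.6317 0.1159 0.0414] w 0.0614 F [-0.2578  0.314  -0.3295] jaw -97.15 down [ 0.0006  0.0001 -1.    ] q [0.18 0.62 1.73 0.   0.79 1.87]
250 205 [665.2132 139.2084  39.1821]
380 205 [658.3859  85.3608  39.1267]
265 335 [599.7428 143.9947  39.585 ]
370 335 [593.4512  94.468   39.3623]
310 260 [627.1415 119.2662  21.9621]
scene frame 0.45 169 [235. 301.] [601.4 115.3  64.5  25.1  81.7] [599.4 118.9]
```

View pics/w14.png

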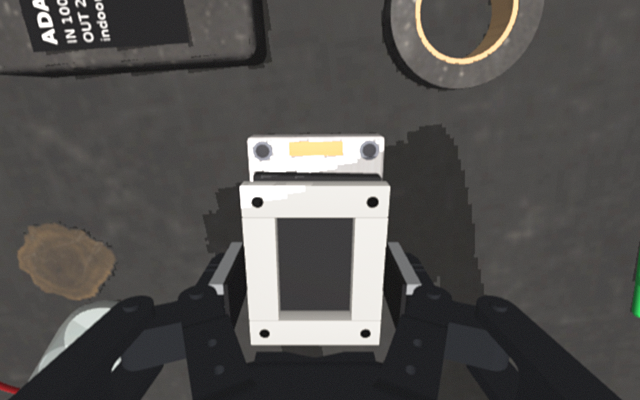

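Emit:
apply_moves(
  linear=[
    [0,0,1],
    [0,0,2.4],
    [0,0,3.8],
    [0,0,5],
    [-0.6,0.8,6],
    [-1.4,1.9,6.3],
    [-2.3,3.1,6.4],
    [-3.2,4.3,6.4],
  ],
  rot=[
    [0,0,0],
    [0,0,0],
    [0,0,0],
    [0,0,0],
    [0,0,0.6],
    [0,0,1.2],
    [0,0,1.8],
    [0,0,2.4],
  ],
  jaw=[0.65,0.65,0.65,0.65,0.65,0.65,0.65,0.65],
  squeeze=30,
)

```text
time: 15.33
tcp_pos: [0.5511, 0.2242, 0.2023]
tcp_rot: [1.116, 1.266, -1.112]
wrist_force: [0.4, -0.7, -1.0]
width: 0.0606
```

Emit:
apply_moves(
  linear=[
    [-0.9,1.2,0],
    [-1.8,2.4,0],
    [-2.7,3.6,0],
    [-3.4,4.6,0],
    [-3.9,5.2,0],
    [-4.2,5.5,0],
    [-4.2,5.5,0],
    [-4.2,5.5,0],
  ],
  rot=[
    [0,0,0.5],
    [0,0,1],
    [0,0,1.2],
    [0,0,1.2],
    [0,0,1.2],
    [0,0,1.2],
    [0,0,1.2],
    [0,0,1.2],
  ],
  jaw=[0.65,0.65,0.65,0.65,0.65,0.65,0.65,0.65],
)

```text
time: 16.0
tcp_pos: [0.4465, 0.3605, 0.2009]
tcp_rot: [1.02, 1.318, -1.021]
wrist_force: [-0.3, -0.8, 0.3]
width: 0.061
```

Run:
```python
from h import *
c=find("wrist",["nest_blue","frame"],zs=dict(frame=.2),save="w15");s,M=st()
find("top",["nest_blue","graphite","frame"],zs=dict(frame=.2),save="t15")
find("scene",["nest_blue","graphite"],save="s15")
```

```text
wrist nest_blue 0.94 7792 [144. 315.] [470.7 366.2  98.2  74.  -76.7] [472.1 367. ]
wrist frame 0.79 15638 [256. 277.] [447.7 361.1  80.   61.   14.6] [451.1 362. ]
t 16.15 tcp [0.4473 0.3598 0.201 ] w 0.0605 F [-0.3585  0.5969 -1.0696] jaw -75.62 down [ 0.0002 -0.0003 -1.    ] q [ 0.67  0.32  1.79 -0.    1.03  1.99]
top nest_blue 0.96 1139 [237. 196.] [445.6 360.5 121.4 100.4  12.7] [439.7 350.1]
top graphite 0.87 580 [168. 276.] [628.6 116.6  79.1  61.5  -8.4] [628.7 116.6]
top frame 0.5 228 [242. 174.] [422.5 348.   52.9  32.4 -72.9] [420.1 342.8]
scene nest_blue 0.76 1384 [299. 373.] [445.7 359.8 123.  103.   12.9] [445.9 362.3]
scene graphite 0.85 344 [236. 290.] [631.4 116.1  72.3  64.1  -9.1] [631.2 117.8]
```

View pics/w15.png

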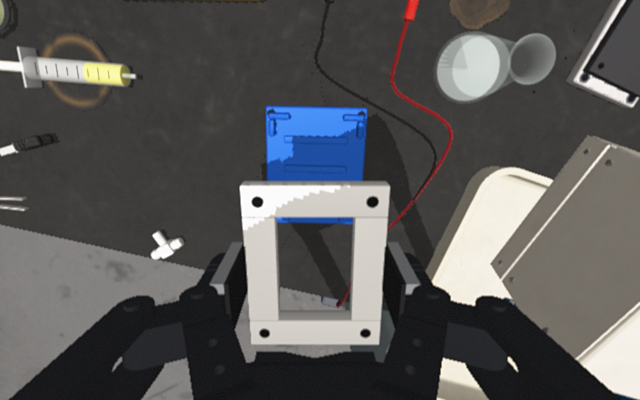

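Run:
```python
from h import *
c=cam("wrist")
a=pix(c,266,107,.006);b=pix(c,367,107,.006);print(a,b,np.linalg.norm(a-b))
d=(a-b)/np.linalg.norm(a-b);ang=np.degrees(np.arctan2(d[1],d[0]))-90;print(ang)
n=np.array([d[1],-d[0],0]); print((a+b)/2-n*.060)
im=cv2.resize(c["img"][90:230,230:400],None,fx=4,fy=4,interpolation=cv2.INTER_CUBIC);cv2.imwrite("pics/z15.png",im[:,:,::-1])
```

```text
[0.4939 0.4209 0.006 ] [0.5179 0.3278 0.006 ] 0.09615120576187339
14.441607825924066
[0.4478 0.3594 0.006 ]
```

View pics/z15.png

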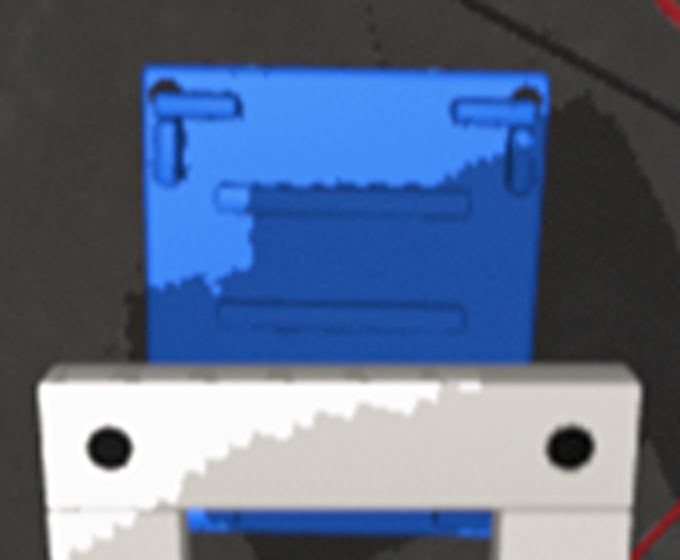

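Emit:
apply_moves(
  linear=[
    [0,0,-1.5],
    [0,0,-3],
    [0,0,-4.4],
    [0,0,-5.5],
    [0,0,-6.3],
    [0,0,-6.8],
    [0,0,-7],
    [0,0,-7],
  ],
  rot=[
    [0,0,-0.17],
    [0,0,-0.17],
    [0,0,-0.17],
    [0,0,-0.17],
    [0,0,-0.17],
    [0,0,-0.17],
    [0,0,-0.17],
    [0,0,-0.17],
  ],
  jaw=[0.65,0.65,0.65,0.65,0.65,0.65,0.65,0.65],
)

```text
time: 17.22
tcp_pos: [0.4462, 0.3606, 0.0254]
tcp_rot: [1.034, 1.311, -1.036]
wrist_force: [0.1, -0.2, 0.1]
width: 0.0608
```

Run:
```python
from h import *
c=cam("wrist","w16");s,M=st()
```

```text
t 17.27 tcp [0.4468 0.3611 0.0264] w 0.0606 F [ 0.6907 -0.0764 -0.0704] jaw -76.56 down [ 0.0002  0.0002 -1.    ] q [ 0.68  0.57  1.89 -0.    0.68  2.01]
```

View pics/w16.png

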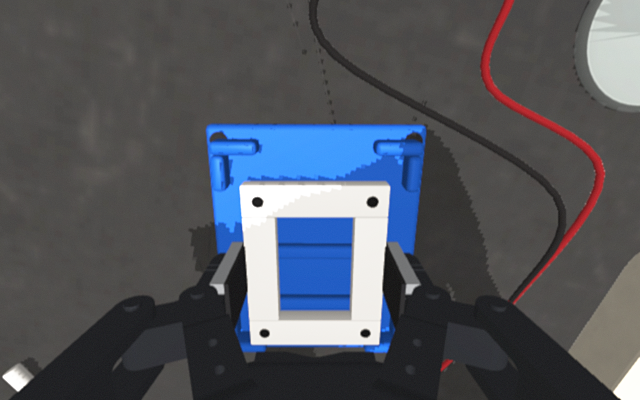

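Emit:
apply_moves(
  linear=[
    [0,0,-0.1],
    [0,0,-0.18],
    [0,0,-0.22],
    [0,0,-0.22],
    [0,0,-0.22],
  ],
  rot=[
    [0,0,0],
    [0,0,0],
    [0,0,0],
    [0,0,0],
    [0,0,0],
  ],
  jaw=[0.65,0.65,0.65,0.65,0.65],
)

```text
time: 17.68
tcp_pos: [0.4471, 0.3613, 0.0214]
tcp_rot: [1.036, 1.311, -1.033]
wrist_force: [0.1, -0.2, 4.9]
width: 0.0606
```

Run:
```python
from h import *
st()
```

```text
t 17.68 tcp [0.4471 0.3613 0.0214] w 0.0606 F [ 0.1027 -0.2111  4.8887] jaw -76.56 down [ 0.0014  0.0011 -1.    ] q [ 0.68  0.58  1.89 -0.    0.67  2.01]
```

Contact with the ribs. Release and rise.

Emit:
apply_moves(
  linear=[
    [0,0,0],
    [0,0,0],
    [0,0,0],
    [0,0,0.3],
    [0,0,1],
    [0,0,2.4],
    [0,0,4],
    [0,0,5.6],
  ],
  rot=[
    [0,0,0],
    [0,0,0],
    [0,0,0],
    [0,0,0],
    [0,0,0],
    [0,0,0],
    [0,0,0],
    [0,0,0],
  ],
  jaw=[0.75,0.82,0.88,0.95,1,1,1,1],
)

```text
time: 18.35
tcp_pos: [0.4458, 0.3603, 0.1619]
tcp_rot: [1.033, 1.311, -1.036]
wrist_force: [1.4, 0.7, -0.2]
width: 0.0854
```

Emit:
apply_moves(
  linear=[
    [0,0,1],
    [0,0,1.4],
    [0,0,1.4],
  ],
  rot=[
    [0,0,0],
    [0,0,0],
    [0,0,0],
  ],
  jaw=[1,1,1],
)

```text
time: 18.6
tcp_pos: [0.4476, 0.3617, 0.1986]
tcp_rot: [1.039, 1.31, -1.03]
wrist_force: [-0.1, 0.2, 0.2]
width: 0.0855
```

Run:
```python
from h import *
c=cam("wrist","w17");s,M=st()
W=cloud(c)
find("wrist",["frame"],zs=dict(frame=.018))
```

```text
t 18.65 tcp [0.4467 0.361  0.1964] w 0.0853 F [-0.6944 -0.023   0.1963] jaw -76.57 down [ 0.0015  0.0012 -1.    ] q [0.68 0.33 1.79 0.   1.02 2.01]
```

View pics/w17.png

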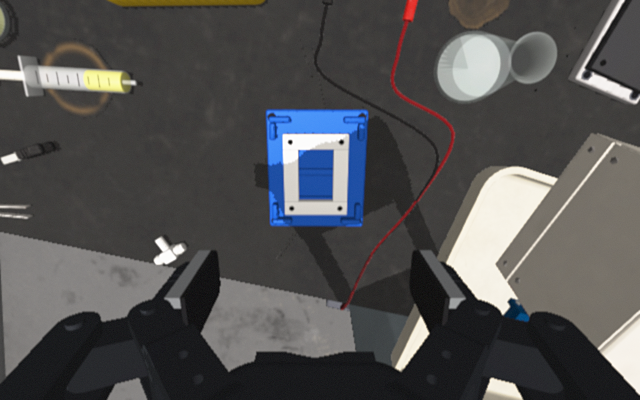

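Emit:
apply_moves(
  linear=[
    [0.8,-1.1,0.3],
    [1.7,-2.3,0.3],
    [2.6,-3.5,0.3],
    [3.5,-4.7,0.3],
    [4.4,-5.9,0.3],
    [5.3,-7.1,0.3],
    [6.2,-8.3,0.2],
    [6.9,-9.3,0],
  ],
  rot=[
    [0,0,-0.5],
    [0,0,-1],
    [0,0,-1.5],
    [0,0,-2],
    [0,0,-2.5],
    [0,0,-3],
    [0,0,-3.55],
    [0,0,-3.55],
  ],
  jaw=[1,1,1,1,1,1,1,1],
)

```text
time: 19.42
tcp_pos: [0.6196, 0.1259, 0.1934]
tcp_rot: [1.311, 1.14, -1.315]
wrist_force: [0.2, 0.3, 0.2]
width: 0.0857
```

Emit:
apply_moves(
  linear=[
    [0.3,-0.4,-0.6],
    [0.4,-0.5,-1.2],
    [0.4,-0.5,-1.6],
    [0.4,-0.5,-1.6],
    [0.4,-0.5,-1.6],
  ],
  rot=[
    [0,0,0],
    [0,0,0],
    [0,0,0],
    [0,0,0],
    [0,0,0],
  ],
  jaw=[1,1,1,1,1],
)

```text
time: 19.83
tcp_pos: [0.6274, 0.1164, 0.1537]
tcp_rot: [1.307, 1.144, -1.312]
wrist_force: [-0.2, -0.0, 0.9]
width: 0.0855
```

Run:
```python
from h import *
c=find("wrist",["graphite","end_plate"],save="w18");s,M=st()
```

```text
wrist graphite 0.67 6782 [178. 315.] [631.7 116.   78.6  59.9  -8.2] [633.4 115.8]
wrist end_plate 0.95 2409 [124. 320.] [670.8 111.   65.6  34.5  83.5] [678.1 110.6]
t 19.98 tcp [0.6289 0.1168 0.1561] w 0.0854 F [ 0.8279  0.2148 -0.194 ] jaw -97.8 down [ 0.0007  0.0002 -1.    ] q [0.18 0.47 1.68 0.   0.99 1.89]
```

View pics/w18.png

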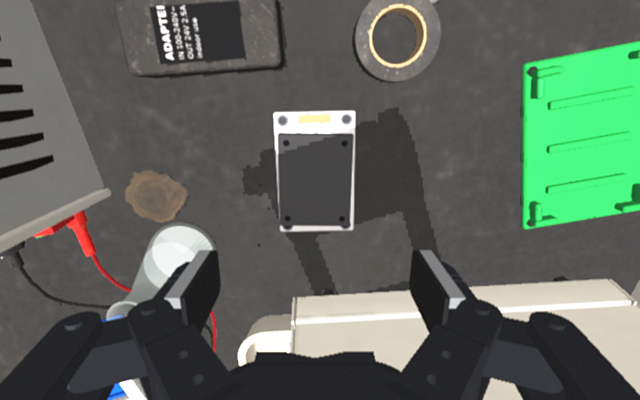

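Emit:
apply_moves(
  linear=[
    [0.11,-0.03,-1.2],
    [0.11,-0.03,-2.5],
    [0.11,-0.03,-3.6],
    [0.11,-0.03,-4.4],
    [0.11,-0.03,-4.9],
    [0.11,-0.03,-5.15],
    [0.11,-0.03,-5.25],
    [0.11,-0.03,-5.25],
  ],
  rot=[
    [0,0,-0.07],
    [0,0,-0.07],
    [0,0,-0.07],
    [0,0,-0.07],
    [0,0,-0.07],
    [0,0,-0.07],
    [0,0,-0.07],
    [0,0,-0.07],
  ],
  jaw=[1,1,1,1,1,1,1,1],
)

```text
time: 20.65
tcp_pos: [0.6322, 0.1154, 0.0249]
tcp_rot: [1.315, 1.137, -1.314]
wrist_force: [0.3, 0.3, 0.8]
width: 0.0855
```

Run:
```python
from h import *
c=cam("wrist","w19");s,M=st()
```

```text
t 20.7 tcp [0.6325 0.1154 0.0254] w 0.0854 F [ 0.971  -0.0882 -0.4358] jaw -98.28 down [ 0.0017  0.0003 -1.    ] q [0.18 0.65 1.73 0.   0.76 1.89]
```

View pics/w19.png

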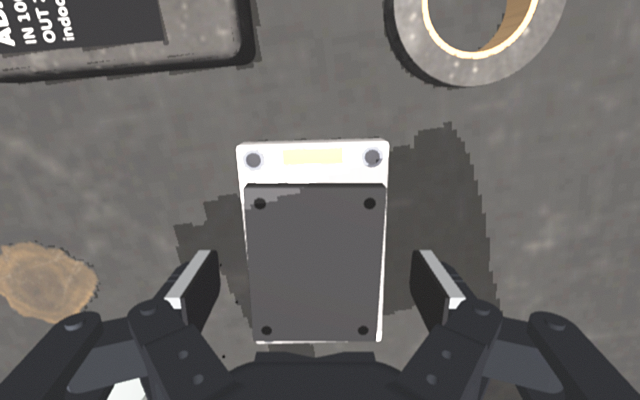

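Emit:
apply_moves(
  linear=[
    [0,0,-0.04],
    [0,0,-0.07],
    [0,0,-0.07],
    [0,0,-0.07],
    [0,0,-0.07],
    [0,0,-0.07],
    [0,0,-0.07],
  ],
  rot=[
    [0,0,0],
    [0,0,0],
    [0,0,0],
    [0,0,0],
    [0,0,0],
    [0,0,0],
    [0,0,0],
  ],
  jaw=[0.9,0.8,0.7,0.63,0.63,0.63,0.63],
  squeeze=30,
)

```text
time: 21.28
tcp_pos: [0.6326, 0.1153, 0.0242]
tcp_rot: [1.316, 1.136, -1.313]
wrist_force: [-1.7, 0.2, 10.0]
width: 0.0589
```

Emit:
apply_moves(
  linear=[
    [0,0,0.05],
    [0,0,0.1],
    [0,0,0.2],
    [0,0,0.3],
    [0,0,0.4],
    [0,0,0.4],
  ],
  rot=[
    [0,0,0],
    [0,0,0],
    [0,0,0],
    [0,0,0],
    [0,0,0],
    [0,0,0],
  ],
  jaw=[0.63,0.63,0.63,0.63,0.63,0.63],
)

```text
time: 21.78
tcp_pos: [0.632, 0.1151, 0.0331]
tcp_rot: [1.315, 1.137, -1.314]
wrist_force: [0.2, 0.2, -0.9]
width: 0.0587
```

Run:
```python
from h import *
c=cam("wrist","w20");s,M=st();W=cloud(c)
for u,v in [(255,210),(375,210),(265,320),(370,320),(320,160)]: print(u,v,np.nanmedian(W[v-2:v+3,u-2:u+3].reshape(-1,3),0)*1000)
```

```text
t 21.83 tcp [0.6319 0.1151 0.0328] w 0.0588 F [-0.0696 -1.1056 -1.1178] jaw -98.28 down [ 0.0005  0.0001 -1.    ] q [ 0.18  0.63  1.73 -0.    0.78  1.89]
255 210 [663.336  136.286   30.5703]
375 210 [656.2362  86.367   30.8147]
265 320 [609.0005 142.3292  30.9163]
370 320 [601.7231  93.6384  30.8935]
320 160 [676.8762 106.5131  12.9116]
```

View pics/w20.png

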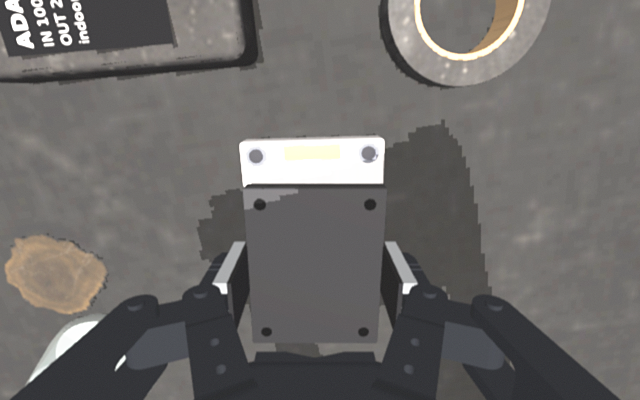

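Emit:
apply_moves(
  linear=[
    [0,0,1.2],
    [0,0,2.7],
    [0,0,4.2],
    [0,-0.6,5.5],
    [0,-1.8,6.3],
    [0,-3.3,6.7],
    [0,-4.8,6.8],
    [0,-6.3,6.8],
  ],
  rot=[
    [0,0,0],
    [0,0,0],
    [0,0,0],
    [0,0,0],
    [0,0,0],
    [0,0,0],
    [0,0,0],
    [0,0,0],
  ],
  jaw=[0.63,0.63,0.63,0.63,0.63,0.63,0.63,0.63],
)

```text
time: 22.5
tcp_pos: [0.6321, -0.0438, 0.2042]
tcp_rot: [1.315, 1.136, -1.312]
wrist_force: [1.2, 0.5, -2.0]
width: 0.0593
```

Emit:
apply_moves(
  linear=[
    [0,-1.5,0],
    [0,-3,0],
    [0,-4.5,0],
    [0,-6,0],
    [0,-7.5,0],
    [0,-9,0],
    [0,-10.5,0],
    [0,-12,0],
  ],
  rot=[
    [0,0,0],
    [0,0,0],
    [0,0,-0.3],
    [0,0,-0.5],
    [0,0,-0.75],
    [0,0,-0.75],
    [0,0,-0.75],
    [0,0,-0.75],
  ],
  jaw=[0.63,0.63,0.63,0.63,0.63,0.63,0.63,0.63],
)

```text
time: 23.17
tcp_pos: [0.6312, -0.3443, 0.2023]
tcp_rot: [1.372, 1.096, -1.372]
wrist_force: [0.2, 0.4, -1.4]
width: 0.0587
```

Run:
```python
from h import *
st()
```

```text
t 23.17 tcp [ 0.6312 -0.3443  0.2023] w 0.0587 F [ 0.166   0.3645 -1.3636] jaw -102.79 down [-0.0003  0.0002 -1.    ] q [-0.5   0.54  1.45  0.    1.15  1.29]
```

Emit:
apply_moves(
  linear=[
    [-0.5,-0.8,0],
    [-1.5,-1.4,0],
    [-3,-1.4,0],
    [-4.5,-1.4,0],
    [-5.9,-1.4,0],
    [-7,-1.4,0],
    [-7.6,-1.4,0],
    [-7.8,-1.4,0],
  ],
  rot=[
    [0,0,0],
    [0,0,0],
    [0,0,0],
    [0,0,0],
    [0,0,0],
    [0,0,0],
    [0,0,0],
    [0,0,0],
  ],
  jaw=[0.63,0.63,0.63,0.63,0.63,0.63,0.63,0.63],
)

```text
time: 23.83
tcp_pos: [0.4341, -0.3772, 0.2024]
tcp_rot: [1.372, 1.096, -1.374]
wrist_force: [-0.5, -0.7, -0.7]
width: 0.0588
```

Emit:
apply_moves(
  linear=[
    [0,0,0],
    [0,0,0],
  ],
  rot=[
    [0,0,0],
    [0,0,0],
  ],
  jaw=[0.63,0.63],
)

```text
time: 24.0
tcp_pos: [0.4375, -0.3777, 0.2028]
tcp_rot: [1.372, 1.094, -1.371]
wrist_force: [0.7, -0.4, 0.1]
width: 0.0592
```

Run:
```python
from h import *
c=find("wrist",["nest_yellow","graphite"],zs=dict(graphite=.2),save="w21");s,M=st()
find("top",["nest_yellow","weight_block","weight"],save="t21")
```

```text
wrist nest_yellow 0.8 7266 [146. 315.] [ 458.3 -385.3   99.3   73.7   77.2] [ 459.4 -385.6]
wrist graphite 0.84 21562 [260. 315.] [ 437.4 -377.1   80.7   60.3  -12.8] [ 440.7 -377.9]
t 24.15 tcp [ 0.4379 -0.3775  0.2025] w 0.0591 F [ 1.0461 -0.6039 -0.25  ] jaw -102.74 down [ 0.0005 -0.0002 -1.    ] q [-0.71  0.33  1.78  0.    1.03  1.08]
top nest_yellow 0.61 916 [235. 447.] [ 434.8 -370.   123.5   77.8   -8.2] [ 429.2 -362.1]
top weight_block 0.64 492 [170. 411.] [ 621.  -284.4   69.5   68.   -84.8] [ 620.4 -283.8]
```

View pics/w21.png

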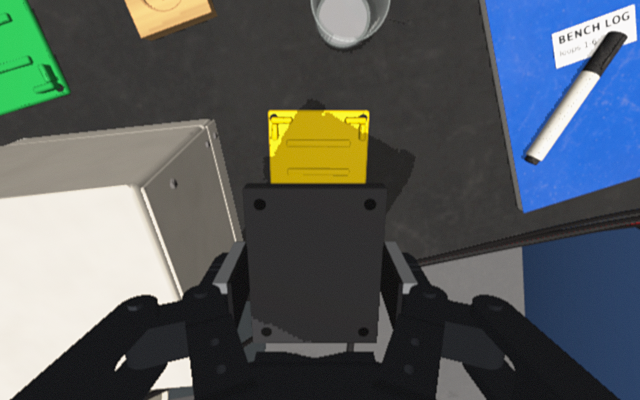

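View pics/t21.png

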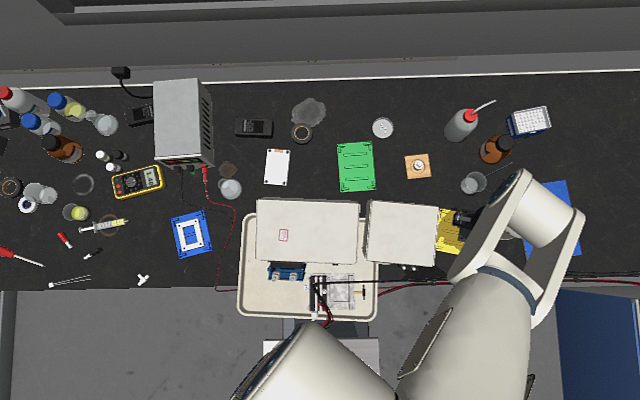

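Run:
```python
from h import *
c=cam("wrist");W=cloud(c)
a=pix(c,268,110.5,.006);b=pix(c,369.5,110.5,.006);print(a,b,np.linalg.norm(a-b))
d=(a-b)/np.linalg.norm(a-b);ang=np.degrees(np.arctan2(d[1],d[0]))-90;print(ang)
n=np.array([d[1],-d[0],0]); print((a+b)/2-n*.060)
for u,v in [(215,125),(143,186),(200,150),(180,280),(220,180),(228,210),(232,225),(190,300)]: print(u,v,W[v,u])
```

```text
[ 0.503  -0.3458  0.006 ] [ 0.4815 -0.4408  0.006 ] 0.09731979591998262
-12.73099933935248
[ 0.4337 -0.3801  0.006 ]
215 125 [ 0.5025 -0.3056  0.049 ]
143 186 [ 0.4868 -0.3039  0.1784]
200 150 [ 0.4894 -0.3039  0.0946]
180 280 [ 0.4291 -0.2978  0.1687]
220 180 [nan nan nan]
228 210 [ 0.4292 -0.2962  0.0562]
232 225 [ 0.4136 -0.2944  0.0534]
190 300 [ 0.4579 -0.3408  0.2393]
```

Emit:
apply_moves(
  linear=[
    [-0.16,-0.09,-1.5],
    [-0.16,-0.09,-3],
    [-0.16,-0.09,-4.4],
    [-0.16,-0.09,-5.5],
    [-0.16,-0.09,-6.3],
    [-0.16,-0.09,-6.8],
    [-0.16,-0.09,-7],
    [-0.16,-0.09,-7],
  ],
  rot=[
    [0,0,0],
    [0,0,0],
    [0,0,0],
    [0,0,0],
    [0,0,0],
    [0,0,0],
    [0,0,0],
    [0,0,0],
  ],
  jaw=[0.63,0.63,0.63,0.63,0.63,0.63,0.63,0.63],
)

```text
time: 25.07
tcp_pos: [0.4325, -0.3794, 0.0268]
tcp_rot: [1.372, 1.097, -1.372]
wrist_force: [-0.5, 1.0, -0.9]
width: 0.0589
```

Run:
```python
from h import *
c=cam("wrist","w22");s,M=st()
```

```text
t 25.12 tcp [ 0.433  -0.3799  0.0279] w 0.0593 F [ 0.1939 -0.2138 -1.3871] jaw -102.79 down [ 0.0002 -0.0002 -1.    ] q [-0.72  0.57  1.88 -0.    0.69  1.07]
```

View pics/w22.png

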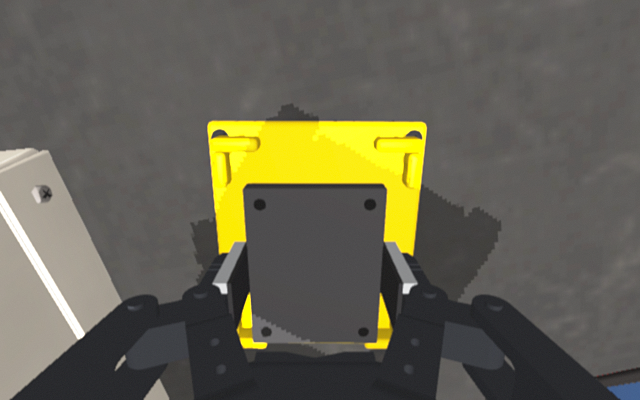

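Centred. Lower and release.

Emit:
apply_moves(
  linear=[
    [0,0,-0.1],
    [0,0,-0.18],
    [0,0,-0.25],
    [0,0,-0.25],
    [0,0,-0.25],
  ],
  rot=[
    [0,0,0],
    [0,0,0],
    [0,0,0],
    [0,0,0],
    [0,0,0],
  ],
  jaw=[0.63,0.63,0.63,0.63,0.63],
)

```text
time: 25.53
tcp_pos: [0.4333, -0.3802, 0.0222]
tcp_rot: [1.372, 1.093, -1.371]
wrist_force: [-0.4, -0.5, 4.2]
width: 0.0588
```

Run:
```python
from h import *
st()
```

```text
t 25.53 tcp [ 0.4333 -0.3802  0.0222] w 0.0588 F [-0.4276 -0.4865  4.2077] jaw -102.79 down [ 0.0014 -0.0012 -1.    ] q [-0.72  0.58  1.88  0.    0.68  1.07]
```

Emit:
apply_moves(
  linear=[
    [0,0,0],
    [0,0,0],
    [0,0,0],
    [0,0,0.3],
    [0,0,1],
    [0,0,2.4],
    [0,0,4],
    [0,0,5.6],
  ],
  rot=[
    [0,0,0],
    [0,0,0],
    [0,0,0],
    [0,0,0],
    [0,0,0],
    [0,0,0],
    [0,0,0],
    [0,0,0],
  ],
  jaw=[0.72,0.8,0.86,0.92,0.95,0.95,0.95,0.95],
)

```text
time: 26.2
tcp_pos: [0.4321, -0.3791, 0.1627]
tcp_rot: [1.372, 1.097, -1.372]
wrist_force: [0.9, -0.4, 0.5]
width: 0.0809
```

Emit:
apply_moves(
  linear=[
    [0,0,1],
    [0,0,1.8],
    [0,0,1.8],
  ],
  rot=[
    [0,0,0],
    [0,0,0],
    [0,0,0],
  ],
  jaw=[0.95,0.95,0.95],
)

```text
time: 26.45
tcp_pos: [0.4345, -0.3812, 0.2116]
tcp_rot: [1.371, 1.087, -1.369]
wrist_force: [2.0, -0.4, 0.7]
width: 0.0812
```

Run:
```python
from h import *
c=cam("wrist","w23");s,M=st()
```

```text
t 26.5 tcp [ 0.4337 -0.3805  0.2091] w 0.081 F [-0.5349  0.9267 -0.832 ] jaw -102.79 down [ 0.0037 -0.0032 -1.    ] q [-0.72  0.32  1.78  0.    1.04  1.07]
```

View pics/w23.png

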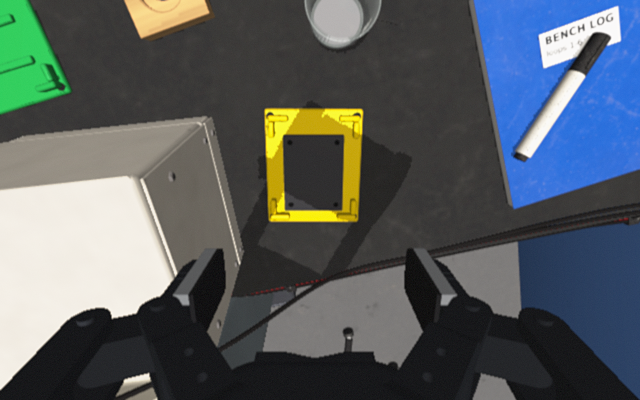

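Emit:
apply_moves(
  linear=[
    [1.3,0,0],
    [2.9,0,0],
    [4.5,0,0],
    [6,0,0],
    [7.2,0.6,0],
    [7.7,1.9,0],
    [7.7,3.4,0],
    [7.7,5,0],
  ],
  rot=[
    [0,0,0],
    [0,0,0],
    [0,0,0.3],
    [0,0,0.6],
    [0,0,0.97],
    [0,0,0.97],
    [0,0,0.97],
    [0,0,0.97],
  ],
  jaw=[0.95,0.95,0.95,0.95,0.95,0.95,0.95,0.95],
)

```text
time: 27.17
tcp_pos: [0.625, -0.2533, 0.2038]
tcp_rot: [1.298, 1.152, -1.3]
wrist_force: [1.4, 0.1, 0.5]
width: 0.0814
```

Emit:
apply_moves(
  linear=[
    [0,1.6,0],
    [0,3.2,0],
    [0,4.8,0],
    [0,6.4,0],
    [0,8,0],
    [0,9.6,0],
    [0,11.2,0],
    [0,12.8,-0.3],
  ],
  rot=[
    [0,0,0],
    [0,0,0],
    [0,0,0],
    [0,0,0],
    [0,0,0],
    [0,0,0],
    [0,0,0],
    [0,0,0],
  ],
  jaw=[1,1,1,1,1,1,1,1],
)

```text
time: 27.83
tcp_pos: [0.6249, 0.0672, 0.1985]
tcp_rot: [1.298, 1.149, -1.298]
wrist_force: [0.6, 0.5, -0.4]
width: 0.0854
```

Emit:
apply_moves(
  linear=[
    [0,1,-0.7],
    [0,1.7,-1.5],
    [0,2,-2],
    [0,2,-2],
    [0,2,-2],
  ],
  rot=[
    [0,0,0],
    [0,0,0],
    [0,0,0],
    [0,0,0],
    [0,0,0],
  ],
  jaw=[1,1,1,1,1],
)

```text
time: 28.25
tcp_pos: [0.6243, 0.1147, 0.1474]
tcp_rot: [1.296, 1.151, -1.3]
wrist_force: [0.1, -0.1, 1.0]
width: 0.0851
```

Run:
```python
from h import *
c=find("wrist",["end_plate","nest_green"],save="w24");s,M=st()
```

```text
wrist end_plate 0.75 9936 [167. 311.] [635.6 115.2 103.8  67.1  -6.8] [638.4 114.6]
wrist nest_green 0.56 19897 [139. 587.] [ 630.8 -109.7  145.2  101.8    2.8] [ 634.2 -105.9]
t 28.4 tcp [0.6259 0.114  0.1497] w 0.0852 F [1.2801 0.5564 0.4801] jaw -97.05 down [ 0.0012 -0.     -1.    ] q [ 0.18  0.47  1.69 -0.    0.98  1.87]
```

View pics/w24.png

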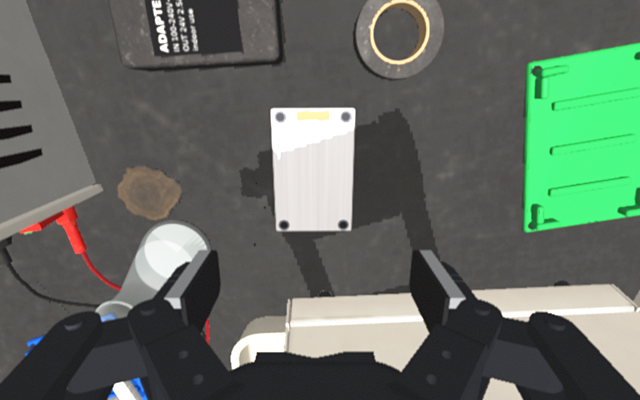

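Emit:
apply_moves(
  linear=[
    [0.39,0.05,-1.2],
    [0.39,0.05,-2.5],
    [0.39,0.05,-3.7],
    [0.39,0.05,-4.5],
    [0.39,0.05,-5],
    [0.39,0.05,-5.3],
    [0.39,0.05,-5.4],
    [0.39,0.05,-5.4],
  ],
  rot=[
    [0,0,0.03],
    [0,0,0.03],
    [0,0,0.03],
    [0,0,0.03],
    [0,0,0.03],
    [0,0,0.03],
    [0,0,0.03],
    [0,0,0.03],
  ],
  jaw=[1,1,1,1,1,1,1,1],
)

```text
time: 29.07
tcp_pos: [0.6356, 0.1163, 0.0144]
tcp_rot: [1.297, 1.15, -1.295]
wrist_force: [-0.5, 1.1, -0.2]
width: 0.0857
```

Run:
```python
from h import *
c=cam("wrist","w25");s,M=st()
```

```text
t 29.12 tcp [0.6359 0.1165 0.015 ] w 0.0853 F [ 1.3998 -0.1813  0.4438] jaw -96.81 down [ 0.0017  0.0003 -1.    ] q [ 0.18  0.66  1.72 -0.    0.75  1.87]
```

View pics/w25.png

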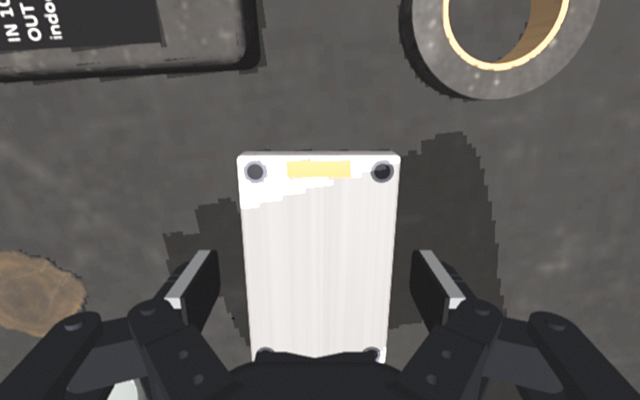

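Emit:
apply_moves(
  linear=[
    [0,-0.03,-0.04],
    [0,-0.03,-0.04],
    [0,-0.03,-0.04],
    [0,-0.03,-0.04],
    [0,-0.03,-0.04],
    [0,-0.03,-0.04],
  ],
  rot=[
    [0,0,0],
    [0,0,0],
    [0,0,0],
    [0,0,0],
    [0,0,0],
    [0,0,0],
  ],
  jaw=[0.9,0.82,0.7,0.7,0.7,0.7],
  squeeze=45,
)

```text
time: 29.62
tcp_pos: [0.6356, 0.1158, 0.0142]
tcp_rot: [1.297, 1.15, -1.295]
wrist_force: [-2.1, -0.9, 7.0]
width: 0.0645
```

Emit:
apply_moves(
  linear=[
    [0,0,0.05],
    [0,0,0.15],
    [0,0,0.3],
    [0,0,0.6],
    [0,0,0.8],
    [0,0,0.8],
  ],
  rot=[
    [0,0,0],
    [0,0,0],
    [0,0,0],
    [0,0,0],
    [0,0,0],
    [0,0,0],
  ],
  jaw=[0.7,0.7,0.7,0.7,0.7,0.7],
)

```text
time: 30.12
tcp_pos: [0.6359, 0.116, 0.0343]
tcp_rot: [1.297, 1.15, -1.294]
wrist_force: [0.0, 0.2, -2.0]
width: 0.0646
```

Run:
```python
from h import *
c=cam("wrist","w26");s,M=st();W=cloud(c)
for u,v in [(255,200),(385,200),(265,320),(370,320)]: print(u,v,np.nanmedian(W[v-2:v+3,u-2:u+3].reshape(-1,3),0)*1000)
```

```text
t 30.17 tcp [0.6356 0.116  0.0338] w 0.0646 F [-0.2684 -0.3296 -2.0109] jaw -96.78 down [ 0.0016  0.0003 -1.    ] q [0.18 0.64 1.72 0.   0.78 1.87]
255 200 [671.2757 136.9902  32.8364]
385 200 [664.9342  83.6456  32.66  ]
265 320 [612.6711 142.5543  32.828 ]
370 320 [606.7841  93.8539  32.704 ]
```

View pics/w26.png

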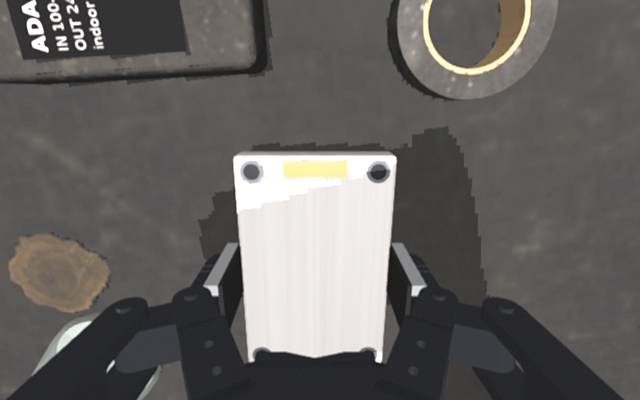

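Emit:
apply_moves(
  linear=[
    [0,0,1],
    [0,-0.4,2.2],
    [0,-1.4,3.2],
    [-0.1,-2.9,3.6],
    [-0.2,-4.4,3.6],
    [-0.2,-5.9,3.6],
    [-0.2,-7.3,3.6],
    [-0.2,-8.3,3.6],
  ],
  rot=[
    [0,0,0],
    [0,0,0],
    [0,0,0.4],
    [0,0,0.8],
    [0,0,1.2],
    [0,0,1.6],
    [0,0,1.6],
    [0,0,1.6],
  ],
  jaw=[0.7,0.7,0.7,0.7,0.7,0.7,0.7,0.7],
)

```text
time: 30.83
tcp_pos: [0.6295, -0.0945, 0.1229]
tcp_rot: [1.173, 1.231, -1.174]
wrist_force: [0.8, 0.4, -2.6]
width: 0.0646
```

Emit:
apply_moves(
  linear=[
    [0,-0.5,0],
    [0,-0.8,0],
    [0,-0.8,0],
    [0,-0.8,0],
  ],
  rot=[
    [0,0,0],
    [0,0,0],
    [0,0,0],
    [0,0,0],
  ],
  jaw=[0.7,0.7,0.7,0.7],
)

```text
time: 31.17
tcp_pos: [0.6299, -0.1108, 0.1226]
tcp_rot: [1.173, 1.233, -1.173]
wrist_force: [-0.1, 0.4, -2.0]
width: 0.0643
```

Run:
```python
from h import *
c=find("wrist",["nest_green","end_plate"],zs=dict(end_plate=.118),save="w27");s,M=st()
```

```text
wrist nest_green 0.89 7570 [125. 318.] [ 682.6 -110.1  101.3   38.8  -87.2] [ 683. -110.]
wrist end_plate 0.61 30089 [244. 314.] [ 629.7 -110.5  105.9   67.1    3.1] [ 637.3 -110.1]
t 31.32 tcp [ 0.63   -0.1102  0.1227] w 0.0647 F [-0.0688  0.3069 -2.0149] jaw -87.1 down [-0.0002  0.0003 -1.    ] q [-0.18  0.51  1.7   0.    0.93  1.34]
```

View pics/w27.png

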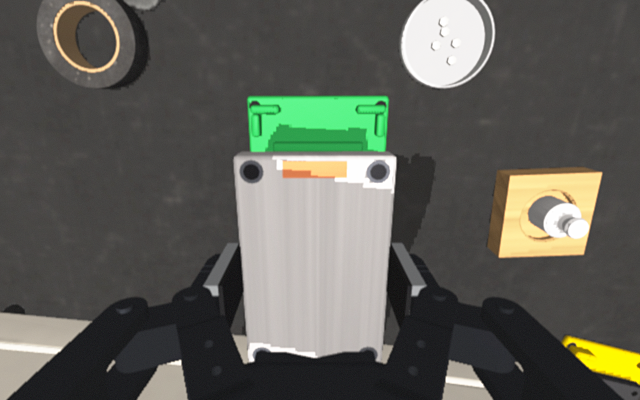

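Emit:
apply_moves(
  linear=[
    [0,-0.06,-1],
    [0,-0.06,-2],
    [0,-0.06,-2.8],
    [0,-0.06,-3.3],
    [0,-0.06,-3.6],
    [0,-0.06,-3.7],
    [0,-0.06,-3.7],
  ],
  rot=[
    [0,0,0],
    [0,0,0],
    [0,0,0],
    [0,0,0],
    [0,0,0],
    [0,0,0],
    [0,0,0],
  ],
  jaw=[0.7,0.7,0.7,0.7,0.7,0.7,0.7],
)

```text
time: 31.9
tcp_pos: [0.6301, -0.1128, 0.0302]
tcp_rot: [1.173, 1.232, -1.173]
wrist_force: [0.4, 0.4, -2.3]
width: 0.0643
```

Run:
```python
from h import *
c=cam("wrist","w28");s,M=st()
```

```text
t 31.95 tcp [ 0.6305 -0.113   0.0309] w 0.0646 F [-0.2207 -0.1884 -1.7803] jaw -87.17 down [ 0.0008 -0.0001 -1.    ] q [-0.18  0.64  1.73  0.    0.77  1.34]
```

View pics/w28.png

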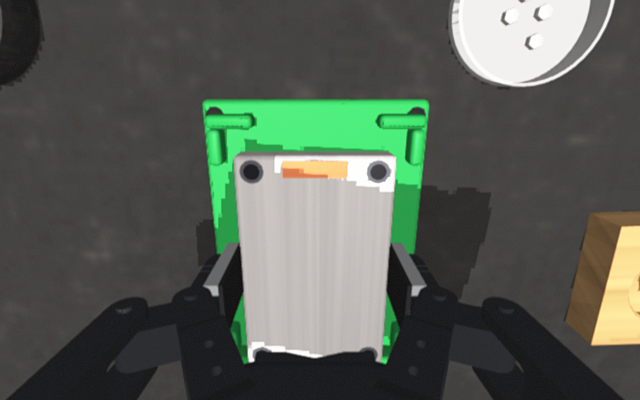

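Centred. Lower and release.

Emit:
apply_moves(
  linear=[
    [0,0,-0.1],
    [0,0,-0.2],
    [0,0,-0.28],
    [0,0,-0.28],
    [0,0,-0.28],
  ],
  rot=[
    [0,0,0],
    [0,0,0],
    [0,0,0],
    [0,0,0],
    [0,0,0],
  ],
  jaw=[0.7,0.7,0.7,0.7,0.7],
)

```text
time: 32.37
tcp_pos: [0.6305, -0.1133, 0.0243]
tcp_rot: [1.173, 1.231, -1.172]
wrist_force: [-1.3, -0.2, 6.5]
width: 0.0641
```

Run:
```python
from h import *
st()
```

```text
t 32.37 tcp [ 0.6305 -0.1133  0.0243] w 0.0641 F [-1.3129 -0.187   6.484 ] jaw -87.2 down [ 0.0012 -0.0002 -1.    ] q [-0.18  0.64  1.74  0.    0.76  1.34]
```

Emit:
apply_moves(
  linear=[
    [0,0,0],
    [0,0,0],
    [0,0,0],
    [0,0,0.3],
    [0,0,1],
    [0,0,2.4],
    [0,0,4],
    [0,0,5.6],
  ],
  rot=[
    [0,0,0],
    [0,0,0],
    [0,0,0],
    [0,0,0],
    [0,0,0],
    [0,0,0],
    [0,0,0],
    [0,0,0],
  ],
  jaw=[0.8,0.87,0.94,1,1,1,1,1],
)

```text
time: 33.03
tcp_pos: [0.6293, -0.1131, 0.1647]
tcp_rot: [1.173, 1.233, -1.174]
wrist_force: [1.1, -0.6, 0.6]
width: 0.0856
```

Emit:
apply_moves(
  linear=[
    [0,0,1],
    [0,0,2],
    [0,0,2.4],
    [0,0,2.4],
    [0,0,2.4],
    [0,0,2.4],
  ],
  rot=[
    [0,0,0],
    [0,0,0],
    [0,0,0],
    [0,0,0],
    [0,0,0],
    [0,0,0],
  ],
  jaw=[1,1,1,1,1,1],
)

```text
time: 33.53
tcp_pos: [0.6289, -0.113, 0.2213]
tcp_rot: [1.172, 1.234, -1.175]
wrist_force: [0.5, -1.1, -0.3]
width: 0.085
```

Run:
```python
from h import *
c=find("wrist",["nest_green","end_plate","weight"],zs=dict(end_plate=.022,weight=.03),save="w29");s,M=st();W=cloud(c)
find("top",["frame","graphite","nest_blue","nest_yellow","flask","beaker"],zs=dict(frame=.018,graphite=.019),save="t29")
c=find("scene",["frame","nest_blue","graphite","end_plate","flask","beaker"],zs=dict(frame=.018,graphite=.019,end_plate=.022),save="s29")
W=cloud(c)
```

```text
wrist nest_green 0.78 6516 [117. 315.] [ 631.1 -112.5  144.8  103.5    3. ] [ 640.8 -112.1]
wrist end_plate 0.62 6421 [160. 315.] [ 630.8 -112.8  104.9   65.8    2.8] [ 633.3 -112.8]
wrist weight 0.63 793 [180. 486.] [ 627.2 -285.3   39.4   25.6   67. ] [ 627.5 -284.6]
t 33.73 tcp [ 0.6293 -0.113   0.2217] w 0.0852 F [-0.0996  0.199  -0.3174] jaw -87.19 down [-0.0024  0.0005 -1.    ] q [-0.18  0.4   1.62  0.    1.12  1.34]
top frame 0.65 413 [235. 182.] [445.1 361.4  79.6  62.9  13.6] [445.7 362.5]
top graphite 0.8 563 [234. 454.] [ 431.3 -376.2   75.9   59.3  -13.9] [ 430.7 -375.8]
top nest_blue 0.71 894 [233. 191.] [446.3 360.6 118.6  99.2  12.7] [444.7 356. ]
top nest_yellow 0.76 738 [235. 464.] [ 433.8 -378.8  118.3   96.7  -12.8] [ 436.3 -381.4]
top flask 0.7 373 [186. 229.] [565.6 242.   64.8  50.5  88.4] [567.2 241.5]
top beaker 0.67 440 [182. 474.] [ 562.6 -424.9   73.    54.2  -73. ] [ 561.9 -425.5]
scene frame 0.6 452 [298. 370.] [444.7 361.7  83.6  66.7  13.9] [445.5 362.8]
scene nest_blue 0.57 810 [299. 371.] [446.5 360.4 119.9 100.3  12.3] [454.3 368.6]
scene end_plate 0.65 428 [192. 287.] [ 629.  -107.7  108.9   82.8   -2.9] [ 629.4 -107.6]
scene flask 0.96 459 [268. 318.] [572.4 251.9 119.1  53.9  80.8] [574.4 261.3]
scene beaker 0.74 179 [137. 297.] [ 563.1 -398.8  145.5   38.9   81.4] [ 564.5 -396.4]
```

View pics/w29.png

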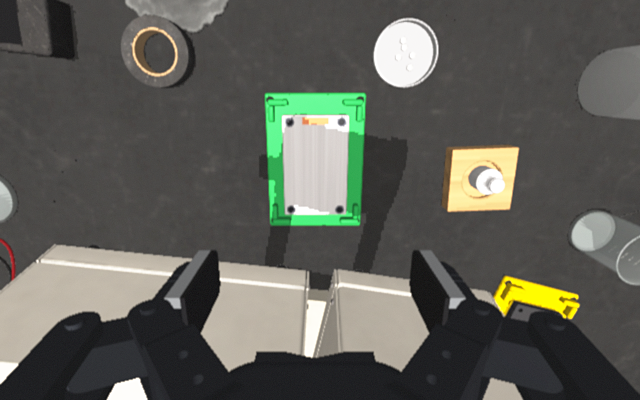

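View pics/t29.png

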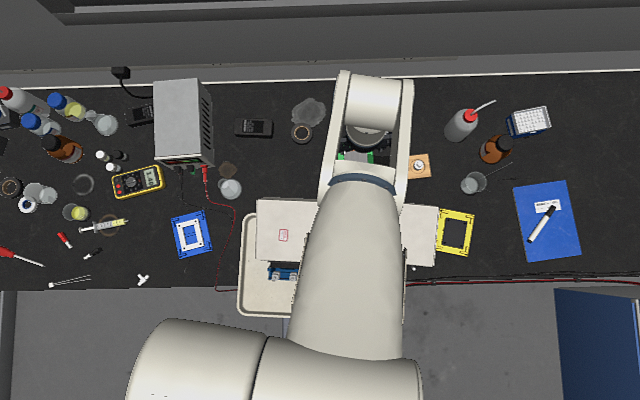

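View pics/s29.png

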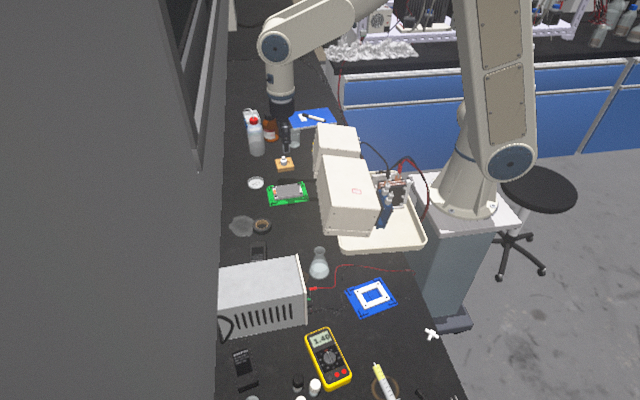

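All pieces are in place, the glassware is standing where it was, and the gripper is clear.

Run:
```python
from h import *
c=cam("wrist");W=cloud(c)
for u,v in [(295,140),(340,140),(295,195),(338,195)]: print(np.nanmedian(W[v-2:v+3,u-2:u+3].reshape(-1,3),0)*1000)
c=cam("top");W=cloud(c)
for u,v in [(180,222),(195,220),(184,248),(200,246),(446,222),(468,224),(442,246),(462,248)]: print(u,v,np.nanmedian(W[v-2:v+3,u-2:u+3].reshape(-1,3),0)*1000)
print(ctrl.hand_in())
```

```text
[657.4325 -91.7637  22.644 ]
[ 659.7142 -136.5942   22.4633]
[600.0189 -93.6429  23.1071]
[ 602.0002 -138.7641   22.8295]
180 222 [481.2294 392.3114   8.0037]
195 220 [484.8826 346.8437  16.5036]
184 248 [406.9573 376.7608  17.6485]
200 246 [411.5373 332.4641  12.662 ]
446 222 [ 461.2072 -357.151    18.    ]
468 224 [ 454.8451 -421.8598    6.3519]
442 246 [ 395.3305 -345.6587    7.9984]
462 248 [ 388.2564 -398.341     6.872 ]
the job is handed in; nothing more can be done
None
```

The stack is apart in the order asked and handed in at about 34 s of the 128 s allowed. The weight stands in the wooden block's recess. The white frame lies in the blue nest, the graphite plate in the yellow nest and the end plate in the green nest.

**Last checks:**
- **Position:** in the final top and wrist pictures, each plate was within about 4 mm and 2° of its nest's centre and line. That is well inside the posts, with long side along long side.
- **End plate flatness:** its top read 22.5 to 23.1 mm at all four test points, against an expected 22 mm, so it lies flat.
- **Frame and graphite flatness:** this is less well proven. Most of my eight depth test points missed the plates and hit nest or edges. The few that landed read 16.5 and 17.6 mm on the frame (expected 18) and 18.0 mm on the graphite (expected 19). Flatness otherwise rests on the wrist pictures after release and the force when each plate touched the ribs.
- **Weight:** it stood upright in the recess in the wrist picture.
- **Beaker and flask:** both still stood where they were.

**What went wrong on the way:** my first two attempts at gripping the weight failed. One closed on its shoulder. The other put the fingertips down on the frame with about 13 N. The frame did not visibly move, and I then lifted the weight by its knob.

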